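# Knock the cast plugs out of the indexed pipe moulds

## Robot

A 6-joint arm with a two-finger parallel gripper is mounted at the origin on the work surface. World frame = base frame: x ahead of the robot, y to its left, z up, the work surface at z = 0. Lengths are in m, angles in rad, forces in N, time in s.
With the tool pointing down it reaches from about 0.275 to 0.825 m from the base axis. Payload 5.2 kg.
Tool frame: the origin (TCP) lies midway between the tips of the shut fingers; the grasp point (between the pads) lies bot.hold_point_z behind it (bot.hold_point_z is the distance from the TCP to the grasp point, in m); z points along the fingers, y is the line along which they close (so a half turn about z gives the same grasp; the last joint's range is limited). The gripper opens to 93 mm and grips with 3 to 60 N. Pads are 15 mm wide; open, the fingers measure 128 mm over their backs; the gripper's body (75 mm by 188 mm) begins 65 mm behind the grasp point.
Start: joints at [-1.49, 0.259, 1.535, -0, 1.348, -0.203], TCP at [0.154, -0.528, 0.219] pointing down, gripper open.
Joint ranges: [-3.14, 3.14], [-0.91, 2.08], [0.19, 2.58], [-1.22, 4.36], [0.22, 2.71], [-3.12, 3.12]. Speed limits (rad/s): [2.57, 2.57, 3.14, 3.14, 3.14, 3.14].

## Interface

Orientations are given as a unit quaternion [w, x, y, z].
In Python, from cell import bot gives the robot as it stands.
- The arm moves only by the tool move_arm, never from a script. Its argument "series" is a list of rows, each a list of 2 entries, a list of its own where there are three numbers: the shift along the world's x, y, z in units of 25 mm (1.0 is 25 mm), then the turn, a rotation vector about the world's x, y, z in units of 6 degrees (1.0 is 6 degrees). In form: [[[dx, dy, dz], [ax, ay, az]], ...]. A call has 1 to 5 rows; each row shifts and turns the commanded pose from where the row before left it; what a row does not reach is not made up. A row lasts 1/12 s, in which the tool goes at most 41.7 mm and 7.16 degrees, less where a joint would pass 70% of its speed; a pose out of reach is approached as far as the arm can. A call is refused whole if a number of a shift passes 1 or a number of a turn 1, either way. A call with a gripper value outside its range is refused whole. "claw" is the opening, from 0 (shut) to 1 (fully open), set as the call begins (left out, the last holds). The fingers move at their own pace and stop on an object; "grip_force" is the grip in N (left out, the last holds). Time passes only in rows, so rows that do not move let the fingers close. It gives the time, the measured TCP pose, the force, the opening and the grip force at its end, in the units of the state.
- bot.observe(): the state, without advancing time (a new reading comes with each control period).
- bot.read_camera(name): name is "scene" or "top" or "wrist"; returns the picture (384x512x3 uint8, red, green, blue); there is no depth.
- bot.calibration(name): a dict with "mtx" (3x3 intrinsics, pixels), "R" (3x3) and "t" (3): a world point X has camera coordinates R X + t; the wrist camera has in their place "tool_from_camera" (4x4, takes a point from camera to tool coordinates, whose origin is the TCP and whose axes are the flange's). Camera axes: x right, y down, z forward; pixel columns grow to the right and rows downward; lengths in m; the calibration is good to about 2 mm. A picture is of the moment at which its call begins: read the wrist's pose just before it. calibration takes no time and is no camera call.
- bot.finish_job(): hands the job in; it is judged then, once.
The state is a dict: "time_s": time; "qpos": joint angles; "joint_velocities": joint speeds; "joint_efforts": joint torques, N m; "eef_pos": TCP position; "tcp_rot": TCP orientation; "force": force on the tool from outside, world axes, zero at the start; "torque": the same for the moment, N m; "finger_gap": finger opening in m; "grasp_force": force on a finger pad.
Only numpy, scipy, OpenCV 4.12 (cv2) and the standard library are available. Lean on these libraries where they do the work, as an engineer would, in place of code of your own. Each camera call takes 0.05 s, during which the arm holds its last target. There are 200 camera calls.

## Task

Slide the black tub under the drop hole of the demoulding jig. For every pipe mould that holds a plaster plug, lift the jig's slide knob out of its notch, move the slide until that mould stands over the hole, let the knob drop into that notch, and push the plug out through the hole into the tub with the wooden push dowel. When all plugs are in the tub, put the slide back into its first notch (the one where it starts, with no mould over the hole), hang the dowel upright in its fork and swing the keeper bar shut until it clicks; do not reach into the moulds with the fingers or disturb the bottle, the can and the plaster mould standing around.

Things in the scene. Friction and masses are not known exactly. Their poses are not given: they have to be found in the camera images.
- jig: fixed jig. Origin on the bench below its drop hole's centre; y = slide direction, x away from the robot (yaw within 0.15). Bed plate z 88 to 96 mm, x -35 to 75, y -162 to 126 mm, with a 40 mm square drop hole. Two 24 mm columns at x = 63, y = -150 and 114 mm, on a foot 8 mm high (x 50 to 100 mm); below the bed the near side and ends are open
- drop_hole (a point): centre of the drop hole, on the bed's top face (z = 96 mm). The knob's comb lies along the jig's y at jig x = 62 mm: lands 10 mm high (top z = 106 mm), five notches 13 mm wide at jig y = -90, -54, -18, 18, 54 mm
- carriage (a joint): slide with four grey upright pipe moulds in a row (bore 30, outside 34 mm, z 98 to 142 mm). m, grows to jig +y: 0 = first notch (start), 0.036, 0.072, 0.108, 0.144 = mould 0, 1, 2, 3 over the hole; at q mould i is at jig x = 0, y = q - 0.036 (i + 1). Friction 1.5 N. Moves only with the knob lifted; 2 to 3 mm play in a notch
- index (a joint): lift of the slide knob, m: 0 = tooth (8 mm wide) fully down in a notch, at least 0.010 needed to clear the comb, 0.018 = upper stop. A weak spring and its weight (about 2 N) pull it down.
- knob_grip (a point): middle of the black knob's grip: 26 mm (jig x) by 16 (jig y) by 38 tall, under a cap 34 x 26 x 6 mm; at rest at z = 147 mm, cap top 172 mm. On the far side of the moulds: jig x = 62 mm, y = carriage - 0.090; travels with the slide. The slide's arm, 40 mm wide, lies below z = 120 mm. Best gripped from above, fingers closing along jig y
- plug0: white plaster plug, a cylinder 28 mm in diameter and 24 mm tall, 22 g, origin at the centre of its underside; it starts stuck upright in pipe mould 0 (counted from the jig's +y end), its top about 8 mm below the mould's rim, held by two sprung rubber catches. Pushing it down takes about 5 N; it is free and drops once the dowel's tip is below z = 98 mm. May be absent (its mould is then empty).
- plug1: white plaster plug, a cylinder 28 mm in diameter and 24 mm tall, 22 g, origin at the centre of its underside; it starts stuck upright in pipe mould 1 (counted from the jig's +y end), its top about 8 mm below the mould's rim, held by two sprung rubber catches. Pushing it down takes about 5 N; it is free and drops once the dowel's tip is below z = 98 mm. May be absent (its mould is then empty).
- plug2: white plaster plug, a cylinder 28 mm in diameter and 24 mm tall, 22 g, origin at the centre of its underside; it starts stuck upright in pipe mould 2 (counted from the jig's +y end), its top about 8 mm below the mould's rim, held by two sprung rubber catches. Pushing it down takes about 5 N; it is free and drops once the dowel's tip is below z = 98 mm. May be absent (its mould is then empty).
- plug3: white plaster plug, a cylinder 28 mm in diameter and 24 mm tall, 22 g, origin at the centre of its underside; it starts stuck upright in pipe mould 3 (counted from the jig's +y end), its top about 8 mm below the mould's rim, held by two sprung rubber catches. Pushing it down takes about 5 N; it is free and drops once the dowel's tip is below z = 98 mm. May be absent (its mould is then empty).
- tub: black open tub, loose, 0.4 kg: 100 mm (x) by 92 mm (y) outside, 42 mm high, walls and floor 4 mm; origin at the centre of its underside, its upright grip on its -x side. It slides on the bench and passes under the bed with the grip towards the robot, yaw near the jig's; centred 8 mm on the robot's side of the hole, grip and gripper clear the jig
- tub_handle (a point): centre of the tub's upright grip, a block 24 mm (tub x) by 16 mm (tub y), from 38 to 80 mm above the bench (this point at 60 mm), 80 mm from the tub's origin along its -x
- dowel: wooden push dowel, loose, 110 g, upright. Origin on its axis under its collar. Below: shaft 18 mm thick, tip 90 mm below, last 8 mm tapered to 12 mm. Above: collar 34 mm wide, 8 thick; grip 18 mm thick from 8 to 53 mm; head 28 mm wide, 8 thick. Starts hanging by its collar in the fork. Fingers just above the collar push without slipping
- rack: dowel rack, fixed. Origin on the bench; the fork's mouth faces its -x (towards the robot, yaw -0.4 to 0.3). Two steel prongs, top z = 115 mm, 8 mm thick, leave a slot 23 mm wide about y = 0, from x = 12 mm (closed end, wooden post behind) to x = -18 mm (open mouth). The dowel may be lowered into the slot from straight above
- rack_seat (a point): where the dowel's origin belongs when it hangs in the fork: prong top (z = 115 mm), rack x = -3 mm, y = 0
- keeper (a joint): keeper bar's angle about its upright hinge, rad: 0 = shut across the fork's mouth (bar along the rack's y), growing as it swings open towards the robot (counterclockwise from above); starts at 1.4 to 2.0, stop 2.1. Turns freely; between about 0.2 and 0.08 a sprung ball must be passed (3 to 5 N at the peg), then it clicks to its stop at 0
- keeper_hinge (a point): the keeper's hinge axis (upright), at rack x = -25, y = -34, z = 111 mm. The bar is 10 mm thick and 8 mm high (top at z = 115 mm), reaches 96 mm from the axis; shut, it points along the rack's +y.
- keeper_peg (a point): middle of the upright peg on the bar, 12 mm in diameter, from z = 115 to 155 mm (this point at 135 mm), 80 mm from the hinge axis; push it from outside
- spray: bystander: clear plastic bottle, 64 mm in diameter, 170 mm tall, origin under its centre
- can: bystander: metal can, 66 mm in diameter, 120 mm tall, origin under its centre
- mould: bystander: plaster mould block 70 x 100 x 60 mm, origin under its centre

How it is judged:
By the outcome, as a careful person would: the job done as asked, in the order asked, and still so for the second after the job is handed in, with the robot touching nothing.
Of plug0, plug1, plug2, plug3 only 2 to 3 are there at a start; the rules pass over those that are not, and their reading is None.
At some moment in a run one of tub may be knocked a few centimetres aside while the robot is not near it.
Once in a run the grip may slacken for a moment while it holds something.
It also fails if it takes over 210 s, if anything falls off the work surface, if the arm or the gripper's body presses on something with over 40 N, if the wrist force passes 120 N, or if a joint passes its speed limit or range.

## Working session

There is one attempt and no reset: what is moved stays moved. The work goes in short steps, Python scripts to look and compute and a tool call to move; the robot and the scene stay as the last step left them, time stands still between calls to the robot, and variables do not carry over. Pictures are saved under pics/ and viewed, at most 14 in all, crops included, and the job is handed in when it is done.

Besides the shell and the picture viewer there is one more tool, called after "Request:" by a JSON object that holds its "method" and its "body". move_arm: Moves the arm, as the interface text tells. Its arguments: {"type":"object","properties":{"series":{"type":"array","items":{"type":"array"}},"claw":{"type":"number"},"grip_force":{"type":"number"}},"required":["series"]}

```bash
mkdir -p pics; ls; python3 - <<'E'
from cell import bot
import cv2
s=bot.observe();print(s['eef_pos'],s['tcp_rot'],s['finger_gap'],s['time_s'],bot.hold_point_z)
for n in ('scene','top'):
    im=bot.read_camera(n);cv2.imwrite(f'pics/{n}0.png',im[:,:,::-1])
    c=bot.calibration(n);print(n,c['mtx'].tolist(),(-c['R'].T@c['t']).tolist(),c['R'].tolist())
print(bot.calibration('wrist'))
E
```

```text
pics
[ 0.15398684 -0.52742272  0.2178093 ] [-9.27930818e-04  9.89948240e-01  1.41427073e-01  7.08171842e-05] 0.09256562203702853 0.0 0.0188
scene [[431.29997705707996, 0.0, 255.8571753000342], [0.0, 431.29997705707996, 192.33633537759093], [0.0, 0.0, 1.0]] [0.9528110685959896, -0.40478357903538137, 1.0294432669123725] [[0.6931853007533321, 0.7206346125298206, -0.013412458518414527], [0.6094895610207446, -0.5960038556429199, -0.5227828220834284], [-0.3847292734199634, 0.3542106142999795, -0.8523603855711375]]
top [[433.8118764820205, 0.0, 244.77661125088662], [0.0, 433.8118764820205, 192.95005349509313], [0.0, 0.0, 1.0]] [0.4703185276393519, -0.042050279546193364, 1.1278548421771581] [[0.0038510921759180024, -0.9999888295345354, -0.002740418800580629], [-0.9972122193687536, -0.0036361561927844327, -0.07452897362627858], [0.07451817651216001, 0.0030197970613382195, -0.9972150832167606]]
{'mtx': array([[341.89205376,   0.        , 258.39494455],
       [  0.        , 341.89205376, 196.74722785],
       [  0.        ,   0.        ,   1.        ]]), 'tool_from_camera': array([[-4.97371808e-04, -9.70379751e-01, -2.41584129e-01,
         6.66641968e-02],
       [ 9.99999848e-01, -4.25085797e-04, -3.51335506e-04,
         1.06089964e-03],
       [ 2.38234878e-04, -2.41584267e-01,  9.70379815e-01,
        -1.66860747e-01],
       [ 0.00000000e+00,  0.00000000e+00,  0.00000000e+00,
         1.00000000e+00]])}
```

View pics/top0.png

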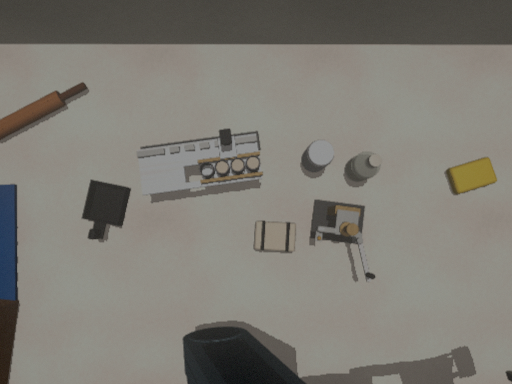

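View pics/scene0.png

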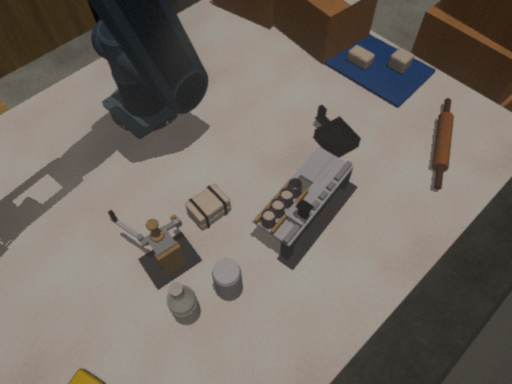

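Top view: tub about (106,204), handle about (96,234), jig (140-262, 135-190), knob (226,137), moulds (207..253, 171..163). The rack is at (340,222), with the keeper pointing to (370,276). I'll zoom in next.

```bash
python3 - <<'E'
import cv2,numpy as np
t=cv2.imread('pics/top0.png');s=cv2.imread('pics/scene0.png')
a=cv2.resize(t[120:250,75:275],(800,520),interpolation=cv2.INTER_CUBIC)
a=np.clip(a*1.6,0,255).astype('uint8')
cv2.imwrite('pics/c1.png',a)
b=cv2.resize(t[190:290,300:400],(500,500),interpolation=cv2.INTER_CUBIC)
cv2.imwrite('pics/c2.png',np.clip(b*1.5,0,255).astype('uint8'))
c=cv2.resize(s[90:250,240:370],(650,600),interpolation=cv2.INTER_CUBIC)[:,:]
c=cv2.resize(s[140:260,240:370],(650,600),interpolation=cv2.INTER_CUBIC)
cv2.imwrite('pics/c3.png',np.clip(c*1.5,0,255).astype('uint8'))
E
```

```text
(no output)
```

View pics/c1.png

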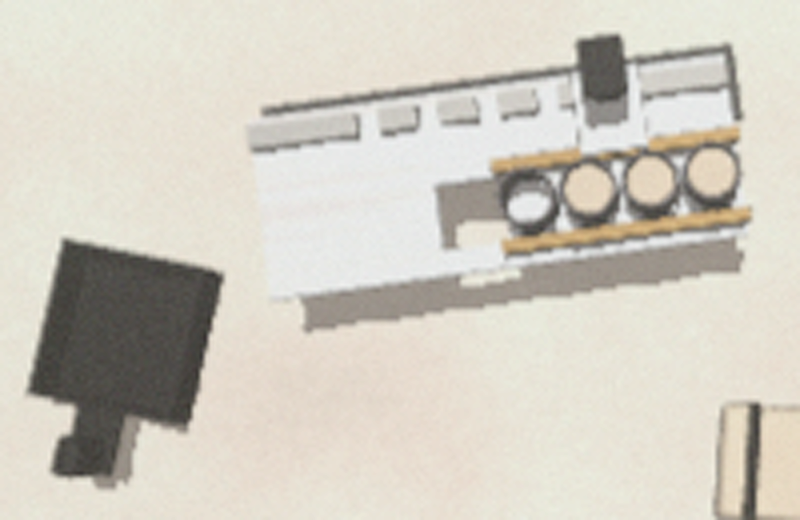

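View pics/c2.png

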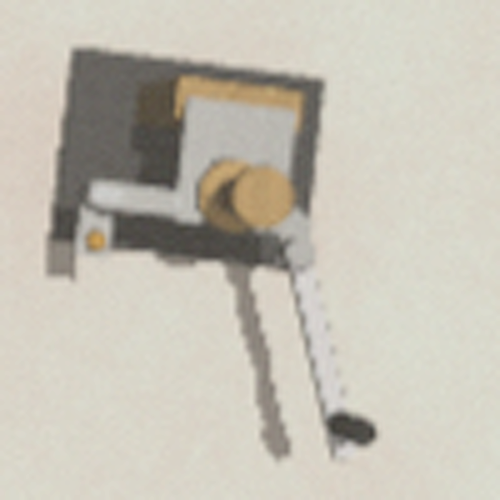

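View pics/c3.png

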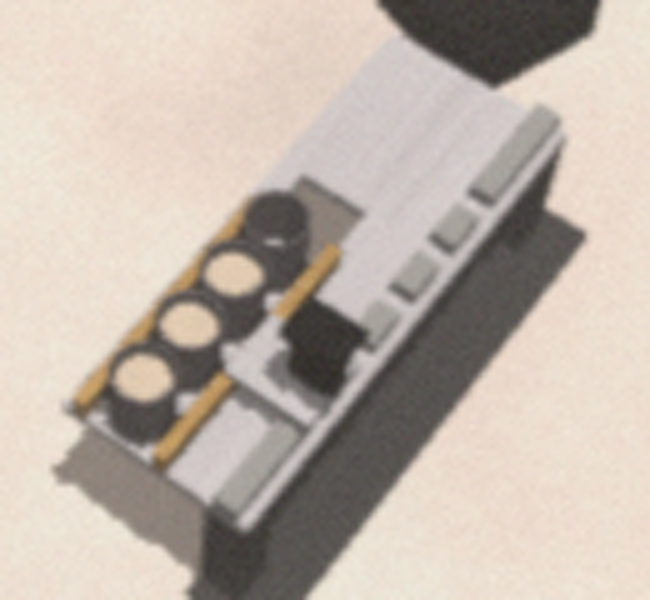

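Mould 0 is empty (bed visible through it), and moulds 1, 2 and 3 have plugs. The crop gives the tub corners, mould rims, dowel head at about (263,198) in c2, and peg top at about (360,432). The keeper is open about 1.9 rad. Now I'll measure.

```bash
cat > h.py <<'E'
from cell import bot
import numpy as np, cv2
from scipy.spatial.transform import Rotation as Ro
def cam(n):
    c=bot.calibration(n)
    if n=='wrist':
        s=bot.observe();q=s['tcp_rot'];R=Ro.from_quat([q[1],q[2],q[3],q[0]]).as_matrix()
        T=c['tool_from_camera'];Rw=R@T[:3,:3];o=s['eef_pos']+R@T[:3,3]
        return c['mtx'],Rw,o
    return c['mtx'],c['R'].T,-c['R'].T@c['t']
def ray(n,px,z,C=None):
    K,Rw,o=C or cam(n)
    d=Rw@np.linalg.inv(K)@np.array([px[0],px[1],1.]);return (o+d*(z-o[2])/d[2])[:2]
def proj(n,X,C=None):
    K,Rw,o=C or cam(n);p=K@(Rw.T@(np.array(X)-o));return p[:2]/p[2]
def snap(n,name,gain=1.5,crop=None,sc=1):
    C=cam(n);im=bot.read_camera(n)[:,:,::-1]
    cv2.imwrite('pics/raw_'+name,im)
    if crop: im=im[crop[1]:crop[3],crop[0]:crop[2]]
    cv2.imwrite('pics/'+name,np.clip(cv2.resize(im,None,fx=sc,fy=sc,interpolation=cv2.INTER_CUBIC)*gain,0,255).astype('uint8'))
    return C
def st():
    s=bot.observe();q=s['tcp_rot'];R=Ro.from_quat([q[1],q[2],q[3],q[0]]).as_matrix()
    print('t %.2f'%s['time_s'],'pos',np.round(s['eef_pos'],4),'yaw_x %.3f'%np.arctan2(R[1,0],R[0,0]),'gap %.4f'%s['finger_gap'],'F',np.round(s['force'],1),'g',s['grasp_force'])
def jw(J,yaw,x,y): c,s=np.cos(yaw),np.sin(yaw);return np.array([J[0]+c*x-s*y,J[1]+s*x+c*y])
E
python3 - <<'E'
from h import *
f=lambda a,z:ray('top',(75+(a[0]+.5)/4-.5,120+(a[1]+.5)/4-.5),z)
g=lambda a,z:ray('top',(300+(a[0]+.5)/5-.5,190+(a[1]+.5)/5-.5),z)
M=[f(p,.142) for p in [(528,201),(590,190),(651,182),(712,172)]]
print('moulds',np.round(M,4))
d=M[0]-M[3];yaw=np.arctan2(-d[0],d[1]);print('len',np.hypot(*d),'yaw',yaw)
m=np.mean(M,0);u=d/np.hypot(*d);J=m+u*.09;print('J',J)
for n,p,z in [('bed nearL',(268,297),.096),('holeL far',(437,183),.096),('holeL near',(443,248),.096),('knobcap',(602,68),.172),('land',(360,127),.106)]:
    w=f(p,z)-J;print(n,np.round([w@[np.cos(yaw),np.sin(yaw)],w@u],4))
T=[f(p,.042) for p in [(65,240),(222,273),(188,430),(30,393)]]
print('tub',np.round(T,4),np.mean(T,0)); print('handle top',f((83,442),.08),f((100,405),.08))
print('dowel head',g((263,198),.176),'peg',g((360,432),.155),'barend',g((340,455),.115))
B=[g(p,.0) for p in [(75,48),(325,80)]];print('base',B)
E
```

```text
moulds [[ 0.5966  0.0485]
 [ 0.6031  0.013 ]
 [ 0.6078 -0.0219]
 [ 0.6137 -0.0568]]
len 0.10660399512690906 yaw 0.1609977809074204
J [0.59088439 0.08454299]
bed nearL [-0.0263  0.1286]
holeL far [0.0257 0.0189]
holeL near [-0.0136  0.0211]
knobcap [ 0.063  -0.0906]
land [0.0645 0.0581]
tub [[0.5837 0.3489]
 [0.5632 0.2495]
 [0.4648 0.2685]
 [0.4874 0.3679]] [0.52477539 0.30871145]
handle top [0.45750283 0.32069281] [0.47977865 0.31108571]
dowel head [ 0.4628708  -0.27421026] peg [ 0.35954361 -0.32077332] barend [ 0.34446848 -0.32283402]
base [array([ 0.53894672, -0.22045983]), array([ 0.52275977, -0.35024105])]
```

Request:
{"method": "move_arm", "body": {"series": [[[0.34,0.97,0],[0,0,-0.135]],[[0.34,0.97,0],[0,0,-0.135]],[[0.34,0.97,0],[0,0,-0.135]],[[0.34,0.97,0],[0,0,-0.135]],[[0.34,0.97,0],[0,0,-0.135]]], "claw": 0.6}}

```text
time_s: 0.52
eef_pos: [0.1967, -0.4053, 0.2181]
tcp_rot: [-0.001, 0.994, 0.106, -0.0]
force: [1.1, -0.1, 0.5]
finger_gap: 0.0644
grasp_force: 0.0
```

Request:
{"method": "move_arm", "body": {"series": [[[0.34,0.97,0],[0,0,-0.135]],[[0.34,0.97,0],[0,0,-0.135]],[[0.34,0.97,0],[0,0,-0.135]],[[0.34,0.97,0],[0,0,-0.135]],[[0.34,0.97,0],[0,0,-0.135]]]}}

```text
time_s: 0.93
eef_pos: [0.2391, -0.284, 0.2184]
tcp_rot: [-0.0, 0.998, 0.071, -0.0]
force: [0.6, 0.3, 0.2]
finger_gap: 0.0557
grasp_force: 0.0
```

Request:
{"method": "move_arm", "body": {"series": [[[0.34,0.97,0],[0,0,-0.135]],[[0.34,0.97,0],[0,0,-0.135]],[[0.34,0.97,0],[0,0,-0.135]],[[0.34,0.97,0],[0,0,-0.135]],[[0.34,0.97,0],[0,0,-0.135]]]}}

```text
time_s: 1.35
eef_pos: [0.2815, -0.1628, 0.2185]
tcp_rot: [-0.0, 0.999, 0.035, -0.0]
force: [0.8, -0.1, -0.3]
finger_gap: 0.0557
grasp_force: 0.0
```

Request:
{"method": "move_arm", "body": {"series": [[[0.34,0.97,0],[0,0,-0.135]],[[0.34,0.97,0],[0,0,-0.135]],[[0.34,0.97,0],[0,0,-0.135]],[[0.34,0.97,0],[0,0,-0.135]],[[0.34,0.97,0],[0,0,-0.135]]]}}

```text
time_s: 1.77
eef_pos: [0.3239, -0.0416, 0.2185]
tcp_rot: [-0.0, 1.0, 0.0, -0.0]
force: [-0.1, -0.5, -0.3]
finger_gap: 0.0558
grasp_force: 0.0
```

Request:
{"method": "move_arm", "body": {"series": [[[0.34,0.97,0],[0,0,-0.135]],[[0.34,0.97,0],[0,0,-0.135]],[[0.34,0.97,0],[0,0,-0.135]],[[0.34,0.97,0],[0,0,-0.135]],[[0.34,0.97,0],[0,0,-0.135]]]}}

```text
time_s: 2.18
eef_pos: [0.3664, 0.0797, 0.2185]
tcp_rot: [0.0, 0.999, -0.035, -0.0]
force: [0.6, -0.7, -0.4]
finger_gap: 0.0558
grasp_force: 0.0
```

Request:
{"method": "move_arm", "body": {"series": [[[0.34,0.97,0],[0,0,-0.135]],[[0.34,0.97,0],[0,0,-0.135]],[[0.34,0.97,0],[0,0,-0.135]],[[0.34,0.97,0],[0,0,-0.135]],[[0.34,0.97,0],[0,0,-0.135]]]}}

```text
time_s: 2.6
eef_pos: [0.4089, 0.2009, 0.2183]
tcp_rot: [0.0, 0.998, -0.07, -0.0]
force: [0.3, 0.0, 0.1]
finger_gap: 0.0559
grasp_force: 0.0
```

Request:
{"method": "move_arm", "body": {"series": [[[0.34,0.97,0],[0,0,-0.135]],[[0.34,0.97,0],[0,0,-0.135]],[[0.34,0.97,0],[0,0,-0.135]],[[0.34,0.97,0],[0,0,-0.135]],[[0.34,0.97,0],[0,0,-0.135]]]}}

```text
time_s: 3.02
eef_pos: [0.4514, 0.322, 0.2181]
tcp_rot: [0.0, 0.994, -0.106, -0.0]
force: [-0.0, 0.2, 0.0]
finger_gap: 0.0559
grasp_force: 0.0
```

```bash
python3 - <<'E'
from h import *
st()
C=snap('wrist','w1.png',1.6); st()
print(proj('wrist',[.4465,.3254,.08],C),proj('wrist',[.4575,.3207,.08],C),proj('wrist',[.5248,.3087,.042],C))
# dark mask
im=cv2.imread('pics/raw_w1.png');m=(im.max(2)<60).astype('uint8')
n,l,s,c=cv2.connectedComponentsWithStats(m)
for i in np.argsort(-s[1:,4])[:4]+1: print(s[i],c[i])
E
```

```text
t 3.02 pos [0.4514 0.322  0.2181] yaw_x -0.211 gap 0.0559 F [-0.   0.2  0. ] g 0.0
t 3.07 pos [0.4529 0.3257 0.2179] yaw_x -0.212 gap 0.0558 F [0.6 2.3 0.8] g 0.0
[254.91045009 193.19165772] [257.38864769 180.61898677] [254.90376658 103.61818619]
[    0   108   512   276 61415] [252.64065782 312.91870064]
[  200    48    98   157 11288] [249.34479093 109.25744153]
[363   0  16  52 126] [370.38888889  25.3015873 ]
```

View pics/w1.png

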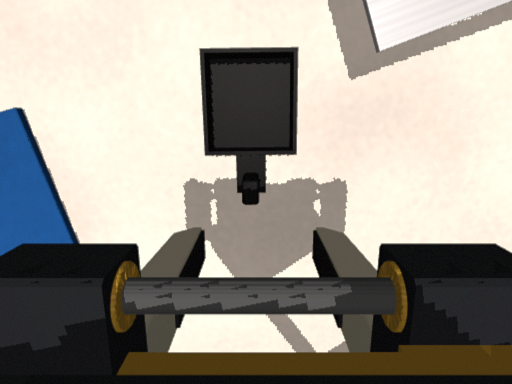

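Wrist view: tub rim at (201-298, 48-155), edges square to the image, so yaw is about -0.21. The handle top is at about (251,190).

```bash
python3 - <<'E'
from h import *
C=cam('wrist');K,Rw,o=C
o=o-np.array([.0015,.0037,-.0002])
C=(K,Rw,o)
print(ray('wrist',(251,190.5),.08,C),[ray('wrist',p,.042,C) for p in [(201,48),(298,48),(297,155),(206,155)]])
st()
E
```

```text
[0.44985244 0.32882768] [array([0.5845214 , 0.34780396]), array([0.56543949, 0.25934597]), array([0.46750316, 0.27859573]), array([0.48669093, 0.36787379])]
t 3.07 pos [0.4529 0.3257 0.2179] yaw_x -0.212 gap 0.0558 F [0.6 2.3 0.8] g 0.0
```

Request:
{"method": "move_arm", "body": {"series": [[[-0.1,0.3,0],[0,0,0]],[[0,0,-1],[0,0,0]],[[0,0,-1],[0,0,0]],[[0,0,-1],[0,0,0]],[[0,0,0],[0,0,0]]]}}

```text
time_s: 3.48
eef_pos: [0.4452, 0.3262, 0.1388]
tcp_rot: [0.003, 0.994, -0.105, -0.004]
force: [-2.1, -0.5, -0.3]
finger_gap: 0.0555
grasp_force: 0.0
```

```bash
python3 - <<'E'
from h import *
st()
E
```

```text
t 3.48 pos [0.4452 0.3262 0.1388] yaw_x -0.211 gap 0.0555 F [-2.1 -0.5 -0.3] g 0.0
```

Request:
{"method": "move_arm", "body": {"series": [[[0,0,-1],[0,0,0]],[[0,0,-1],[0,0,0]],[[0,0,-1],[0,0,0]],[[0,0,-1],[0,0,0]],[[0,0,0],[0,0,0]]]}}

```text
time_s: 3.9
eef_pos: [0.4461, 0.3265, 0.0405]
tcp_rot: [0.002, 0.994, -0.106, -0.003]
force: [-0.1, -0.6, -0.8]
finger_gap: 0.0561
grasp_force: 0.0
```

Request:
{"method": "move_arm", "body": {"series": [[[0,0,0],[0,0,0]],[[0,0,0],[0,0,0]],[[0,0,0],[0,0,0]]], "claw": 0, "grip_force": 20}}

```text
time_s: 4.15
eef_pos: [0.4505, 0.3289, 0.0459]
tcp_rot: [-0.001, 0.994, -0.105, 0.002]
force: [-0.0, -0.1, -0.2]
finger_gap: 0.0405
grasp_force: 0.0
```

Request:
{"method": "move_arm", "body": {"series": [[[0,0,0],[0,0,0]],[[0,0,0],[0,0,0]],[[0,0,0],[0,0,0]]]}}

```text
time_s: 4.4
eef_pos: [0.4495, 0.3285, 0.0446]
tcp_rot: [-0.0, 0.994, -0.105, 0.001]
force: [-0.1, -1.3, 0.8]
finger_gap: 0.0201
grasp_force: 0.0
```

Request:
{"method": "move_arm", "body": {"series": [[[0,0,0],[0,0,0]],[[0,0,0],[0,0,0]],[[0,0,0],[0,0,0]],[[-0.2,-0.1,0],[0,0,0]],[[-0.4,-0.2,0],[0,0,0]]]}}

```text
time_s: 4.82
eef_pos: [0.4362, 0.3214, 0.0442]
tcp_rot: [-0.001, 0.994, -0.105, 0.002]
force: [3.7, 1.1, 3.1]
finger_gap: 0.0162
grasp_force: 19.9
```

Request:
{"method": "move_arm", "body": {"series": [[[-0.6,-0.2,0],[0,0,0]],[[-0.6,-0.2,0],[0,0,0]],[[-0.6,-0.2,0],[0,0,0]],[[-0.4,-0.4,0],[0,0,0.1]],[[0,-0.6,0],[0,0,0.2]]]}}

```text
time_s: 5.23
eef_pos: [0.378, 0.2821, 0.0444]
tcp_rot: [-0.001, 0.996, -0.089, 0.001]
force: [1.7, 1.7, 1.0]
finger_gap: 0.016
grasp_force: 19.8
```

Request:
{"method": "move_arm", "body": {"series": [[[0,-0.7,0],[0,0,0.25]],[[0,-0.7,0],[0,0,0.25]],[[0,-0.7,0],[0,0,0.25]],[[0,-0.7,0],[0,0,0.25]],[[0,-0.7,0],[0,0,0.25]]]}}

```text
time_s: 5.65
eef_pos: [0.3795, 0.1935, 0.0443]
tcp_rot: [-0.001, 1.0, -0.024, 0.001]
force: [1.0, 4.4, 4.6]
finger_gap: 0.0163
grasp_force: 19.9
```

Request:
{"method": "move_arm", "body": {"series": [[[0,-0.7,0],[0,0,0.25]],[[0,-0.7,0],[0,0,0.25]],[[0,-0.7,0],[0,0,0.25]],[[0,-0.7,0],[0,0,0.25]],[[0,-0.7,0],[0,0,0.25]]]}}

```text
time_s: 6.07
eef_pos: [0.3794, 0.1059, 0.0443]
tcp_rot: [-0.001, 0.999, 0.042, 0.001]
force: [0.4, 6.4, 7.2]
finger_gap: 0.0164
grasp_force: 20.0
```

Request:
{"method": "move_arm", "body": {"series": [[[0,-0.7,0],[0,0,0.25]],[[0,-0.7,0],[0,0,0.25]],[[0,-0.4,0],[0,0,0.15]],[[0,0,0],[0,0,0]],[[0,0,0],[0,0,0]]]}}

```text
time_s: 6.48
eef_pos: [0.3795, 0.0597, 0.0443]
tcp_rot: [0.001, 0.997, 0.075, 0.001]
force: [-0.8, -3.2, 9.7]
finger_gap: 0.0158
grasp_force: 19.9
```

```bash
python3 - <<'E'
from h import *
st()
C=snap('wrist','w2.png',1.6); st()
C2=snap('top','t2.png',1.6,(75,120,275,270),4)
E
```

```text
t 6.48 pos [0.3795 0.0597 0.0443] yaw_x 0.149 gap 0.0158 F [-0.8 -3.2  9.7] g 19.93003249168396
t 6.53 pos [0.3794 0.0598 0.0443] yaw_x 0.150 gap 0.0160 F [-1.1 -3.9  9.1] g 19.935033917427063
```

View pics/w2.png

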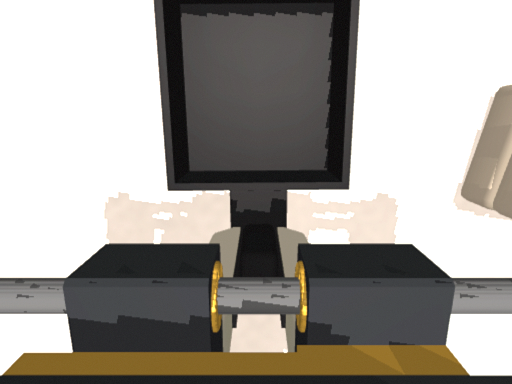

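View pics/t2.png

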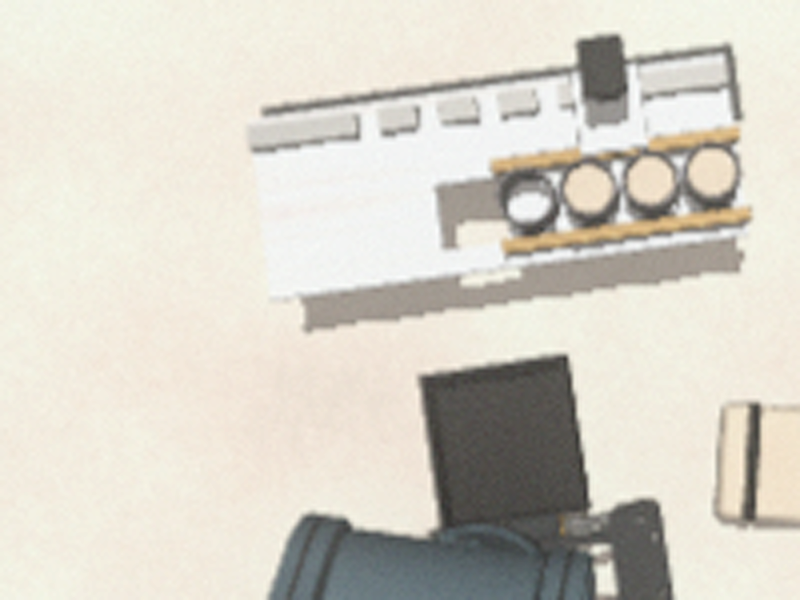

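Tub gripped, with yaw matching the jig. Slide it under.

Request:
{"method": "move_arm", "body": {"series": [[[0.2,-0.15,0],[0,0,0]],[[0.4,-0.15,0],[0,0,0]],[[0.6,0.09,0],[0,0,0]],[[0.6,0.09,0],[0,0,0]],[[0.6,0.09,0],[0,0,0]]]}}

```text
time_s: 7.0
eef_pos: [0.4339, 0.0601, 0.0434]
tcp_rot: [-0.0, 0.997, 0.076, -0.005]
force: [-15.7, -2.8, 23.4]
finger_gap: 0.0162
grasp_force: 20.0
```

Request:
{"method": "move_arm", "body": {"series": [[[0.6,0.1,0],[0,0,0]],[[0.6,0.1,0],[0,0,0]],[[0.6,0.1,0],[0,0,0]],[[0.6,0.1,0],[0,0,0]],[[0.3,0.1,0],[0,0,0]]]}}

```text
time_s: 7.42
eef_pos: [0.5055, 0.0724, 0.0433]
tcp_rot: [0.0, 0.997, 0.075, -0.002]
force: [-6.3, -1.6, 14.7]
finger_gap: 0.016
grasp_force: 20.0
```

Request:
{"method": "move_arm", "body": {"series": [[[0,0,0],[0,0,0]],[[0,0,0],[0,0,0]],[[0,0,0],[0,0,0]]]}}

```text
time_s: 7.67
eef_pos: [0.5061, 0.0725, 0.0433]
tcp_rot: [-0.0, 0.997, 0.075, -0.0]
force: [1.8, 0.3, -0.8]
finger_gap: 0.0156
grasp_force: 20.0
```

Request:
{"method": "move_arm", "body": {"series": [[[0,0,0],[0,0,0]],[[0,0,0],[0,0,0]],[[0,0,0],[0,0,0]]], "claw": 0.5}}

```text
time_s: 7.92
eef_pos: [0.5059, 0.0725, 0.0436]
tcp_rot: [-0.0, 0.997, 0.075, -0.0]
force: [0.3, -0.3, -0.1]
finger_gap: 0.0312
grasp_force: 0.0
```

Request:
{"method": "move_arm", "body": {"series": [[[0,0,0.3],[0,0,0]],[[-0.1,0,0.8],[0,0,0]],[[-0.2,0,1],[0,0,0]],[[-0.2,0,1],[0,0,0]],[[-0.2,0,1],[0,0,0]]]}}

```text
time_s: 8.33
eef_pos: [0.4884, 0.0725, 0.1477]
tcp_rot: [-0.0, 0.997, 0.075, -0.0]
force: [0.7, 0.6, 0.4]
finger_gap: 0.0462
grasp_force: 0.0
```

Request:
{"method": "move_arm", "body": {"series": [[[-0.2,0,1],[0,0,0]],[[-0.2,0,1],[0,0,0]],[[-0.2,0,1],[0,0,0]],[[0,0,0.5],[0,0,0]],[[0,0,0],[0,0,0]]]}}

```text
time_s: 8.75
eef_pos: [0.4755, 0.0724, 0.2376]
tcp_rot: [0.001, 0.997, 0.075, 0.004]
force: [-0.0, 0.1, 0.8]
finger_gap: 0.0464
grasp_force: 0.0
```

```bash
python3 - <<'E'
from h import *
st()
C=snap('wrist','w3.png',1.4); st()
for X in [(-.035,.126,.096),(.02,.02,.096),(-.02,.02,.096),(0,-.036,.142),(0,-.144,.142),(.062,-.09,.172)]:
    p=jw((.591,.0845),.15,*X[:2]);print(X,proj('wrist',[*p,X[2]],C))
E
```

```text
t 8.75 pos [0.4755 0.0724 0.2376] yaw_x 0.150 gap 0.0464 F [-0.   0.1  0.8] g 0.0
t 8.80 pos [0.4747 0.0725 0.2355] yaw_x 0.150 gap 0.0465 F [ 0.5 -1.  -0.5] g 0.0
(-0.035, 0.126, 0.096) [117.89753239  95.96534235]
(0.02, 0.02, 0.096) [239.29747582  26.95685105]
(-0.02, 0.02, 0.096) [239.91363539  77.74686115]
(0, -0.036, 0.142) [314.80043793  41.52304818]
(0, -0.144, 0.142) [466.11539638  41.55651706]
(0.062, -0.09, 0.172) [419.40407656 -83.26654749]
```

View pics/w3.png

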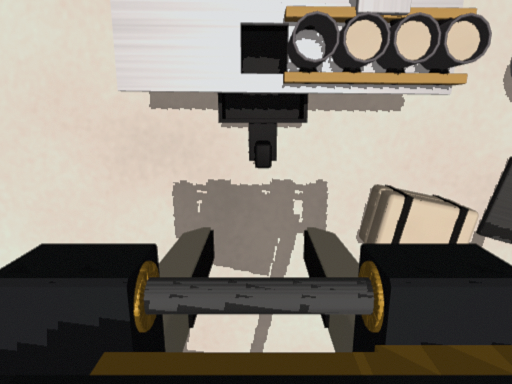

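The tub sits squarely under the hole: grip at (263,150), rim visible at y≈120. The mould rims are at (315..464, 40), within about 1 px of prediction. Next, the knob.

Request:
{"method": "move_arm", "body": {"series": [[[0.77,-0.27,0],[0,0,0]],[[0.77,-0.27,0],[0,0,0]],[[0.77,-0.27,0],[0,0,0]],[[0.77,-0.27,0],[0,0,0]],[[0.77,-0.27,0],[0,0,0]]]}}

```text
time_s: 9.22
eef_pos: [0.5702, 0.0385, 0.2318]
tcp_rot: [-0.0, 0.997, 0.075, -0.002]
force: [0.6, -0.6, 0.0]
finger_gap: 0.0469
grasp_force: 0.0
```

Request:
{"method": "move_arm", "body": {"series": [[[0.77,-0.27,0],[0,0,0]],[[0.77,-0.27,0],[0,0,0]],[[0.77,-0.27,0],[0,0,0]],[[0.77,-0.27,-0.2],[0,0,0]],[[0.77,-0.27,-0.3],[0,0,0]]]}}

```text
time_s: 9.63
eef_pos: [0.6671, 0.0047, 0.2196]
tcp_rot: [-0.0, 0.997, 0.075, -0.001]
force: [-0.0, 0.1, 0.2]
finger_gap: 0.0464
grasp_force: 0.0
```

Request:
{"method": "move_arm", "body": {"series": [[[0,0,0],[0,0,0]],[[0,0,0],[0,0,0]],[[0,0,0],[0,0,0]]]}}

```text
time_s: 9.88
eef_pos: [0.6654, 0.0053, 0.2198]
tcp_rot: [-0.0, 0.997, 0.075, -0.001]
force: [-1.1, 0.1, 0.6]
finger_gap: 0.0462
grasp_force: 0.0
```

```bash
python3 - <<'E'
from h import *
st()
C=snap('wrist','w4.png',1.4); st()
print(proj('wrist',[.6674,.005,.172],C))
im=cv2.imread('pics/raw_w4.png');m=(im.max(2)<60).astype('uint8');m[240:]=0
n,l,s,c=cv2.connectedComponentsWithStats(m)
for i in np.argsort(-s[1:,4])[:6]+1: print(s[i],c[i])
E
```

```text
t 9.88 pos [0.6654 0.0053 0.2198] yaw_x 0.150 gap 0.0462 F [-1.1  0.1  0.6] g 0.0
t 9.93 pos [0.6655 0.0055 0.2206] yaw_x 0.151 gap 0.0463 F [-1.2  0.2  0.2] g 0.0
[257.962795   213.46448671]
[  20  135  319   37 9887] [191.40062709 153.15383837]
[ 240  181   40   56 2082] [259.42267051 209.43900096]
[ 416  201   57   39 1254] [437.48405104 224.97607656]
[179 226  56  14 273] [207.2014652  229.75824176]
[138 232  40   8 269] [155.36431227 235.69516729]
[284 227  29  13 180] [299.41111111 231.21666667]
```

View pics/w4.png

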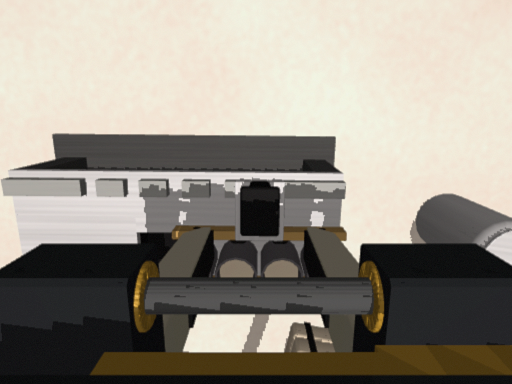

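The knob cap is centred at (260,211), matching the prediction and lying between the fingers. Descend and grip.

Request:
{"method": "move_arm", "body": {"series": [[[0.04,0,-0.9],[0,0,0]],[[0,0,-1],[0,0,0]],[[0,0,-1],[0,0,0]],[[0,0,-0.6],[0,0,0]],[[0,0,-0.15],[0,0,0]]]}}

```text
time_s: 10.35
eef_pos: [0.6648, 0.0059, 0.1271]
tcp_rot: [-0.001, 0.997, 0.075, -0.003]
force: [0.5, 0.3, 0.3]
finger_gap: 0.0466
grasp_force: 0.0
```

Request:
{"method": "move_arm", "body": {"series": [[[0,0,0],[0,0,0]],[[0,0,0],[0,0,0]],[[0,0,0],[0,0,0]],[[0,0,0],[0,0,0]],[[0,0,0],[0,0,0]]], "claw": 0, "grip_force": 30}}

```text
time_s: 10.77
eef_pos: [0.6685, 0.005, 0.1318]
tcp_rot: [0.0, 0.997, 0.075, 0.002]
force: [-0.2, 0.1, 3.9]
finger_gap: 0.0255
grasp_force: 30.0
```

Request:
{"method": "move_arm", "body": {"series": [[[0,0,0],[0,0,0]],[[0,0,0],[0,0,0]],[[0,0,0],[0,0,0]]]}}

```text
time_s: 11.02
eef_pos: [0.6685, 0.005, 0.1317]
tcp_rot: [0.0, 0.997, 0.075, 0.001]
force: [-0.4, 0.7, 6.1]
finger_gap: 0.0253
grasp_force: 30.0
```

Request:
{"method": "move_arm", "body": {"series": [[[0,0,0.2],[0,0,0]],[[0,0,0.2],[0,0,0]],[[0,0,0.16],[0,0,0]],[[0,0,0],[0,0,0]],[[0,0,0],[0,0,0]]]}}

```text
time_s: 11.43
eef_pos: [0.6682, 0.005, 0.1443]
tcp_rot: [0.0, 0.997, 0.075, 0.001]
force: [5.3, 0.3, -1.9]
finger_gap: 0.0257
grasp_force: 30.0
```

Gap 25.5 mm means the pads caught the cap, not the grip. I'll lower it, open, go deeper and regrip.

Request:
{"method": "move_arm", "body": {"series": [[[0,0,-0.2],[0,0,0]],[[0,0,-0.2],[0,0,0]],[[0,0,-0.16],[0,0,0]],[[0,0,0],[0,0,0]],[[0,0,0],[0,0,0]]]}}

```text
time_s: 11.85
eef_pos: [0.6684, 0.0048, 0.1317]
tcp_rot: [0.0, 0.997, 0.075, 0.001]
force: [1.4, 0.5, 7.7]
finger_gap: 0.0256
grasp_force: 30.0
```

Request:
{"method": "move_arm", "body": {"series": [[[0,0,0],[0,0,0]],[[0,0,0],[0,0,0]],[[0,0,-0.1],[0,0,0]],[[0,0,-0.1],[0,0,0]],[[0,0,0],[0,0,0]]], "claw": 0.45}}

```text
time_s: 12.27
eef_pos: [0.6664, 0.0051, 0.1233]
tcp_rot: [-0.0, 0.997, 0.075, -0.002]
force: [-0.8, -0.2, -0.2]
finger_gap: 0.0414
grasp_force: 0.0
```

Request:
{"method": "move_arm", "body": {"series": [[[0,0,0],[0,0,0]],[[0,0,0],[0,0,0]],[[0,0,0],[0,0,0]]]}}

```text
time_s: 12.52
eef_pos: [0.6675, 0.005, 0.1248]
tcp_rot: [-0.0, 0.997, 0.075, -0.0]
force: [0.6, -0.0, -0.3]
finger_gap: 0.0418
grasp_force: 0.0
```

Request:
{"method": "move_arm", "body": {"series": [[[0,0,-0.02],[0,0,0]],[[0,0,0],[0,0,0]],[[0,0,0],[0,0,0]],[[0,0,0],[0,0,0]],[[0,0,0],[0,0,0]]], "claw": 0}}

```text
time_s: 12.93
eef_pos: [0.6675, 0.005, 0.1245]
tcp_rot: [0.0, 0.997, 0.075, 0.0]
force: [0.9, -0.6, 0.5]
finger_gap: 0.0253
grasp_force: 30.0
```

Request:
{"method": "move_arm", "body": {"series": [[[0,0,0],[0,0,0]],[[0,0,0],[0,0,0]],[[0,0,0],[0,0,0]]]}}

```text
time_s: 13.18
eef_pos: [0.6675, 0.005, 0.1245]
tcp_rot: [0.0, 0.997, 0.075, 0.0]
force: [0.9, -0.4, 1.1]
finger_gap: 0.0255
grasp_force: 30.0
```

Request:
{"method": "move_arm", "body": {"series": [[[0,0,0.2],[0,0,0]],[[0,0,0.2],[0,0,0]],[[0,0,0.18],[0,0,0]],[[0,0,0],[0,0,0]],[[0,0,0],[0,0,0]]]}}

```text
time_s: 13.6
eef_pos: [0.6675, 0.005, 0.1393]
tcp_rot: [0.0, 0.997, 0.075, 0.0]
force: [0.1, -0.4, -2.5]
finger_gap: 0.0253
grasp_force: 30.0
```

The pads hold by the cap's sides regardless, and it lifts well (Fz −2.5 N). Slide 72 mm to mould 1.

Request:
{"method": "move_arm", "body": {"series": [[[-0.03,0.2,0],[0,0,0]],[[-0.06,0.4,0],[0,0,0]],[[-0.075,0.5,0],[0,0,0]],[[-0.075,0.5,0],[0,0,0]],[[-0.075,0.5,0],[0,0,0]]]}}

```text
time_s: 14.02
eef_pos: [0.6598, 0.0593, 0.1389]
tcp_rot: [-0.0, 0.997, 0.075, 0.0]
force: [3.5, -0.9, -2.3]
finger_gap: 0.0256
grasp_force: 30.0
```

Request:
{"method": "move_arm", "body": {"series": [[[-0.06,0.4,0],[0,0,0]],[[-0.045,0.3,0],[0,0,0]],[[-0.01,0.05,0],[0,0,0]],[[0,0,0],[0,0,0]],[[0,0,0],[0,0,0]]]}}

```text
time_s: 14.43
eef_pos: [0.6572, 0.0774, 0.1392]
tcp_rot: [-0.0, 0.997, 0.075, 0.001]
force: [4.0, 1.8, -1.5]
finger_gap: 0.0256
grasp_force: 30.0
```

Request:
{"method": "move_arm", "body": {"series": [[[0,0,-0.2],[0,0,0]],[[0,0,-0.2],[0,0,0]],[[0,0,-0.18],[0,0,0]],[[0,0,0],[0,0,0]],[[0,0,0],[0,0,0]]]}}

```text
time_s: 14.85
eef_pos: [0.6573, 0.0763, 0.1245]
tcp_rot: [-0.0, 0.997, 0.075, 0.001]
force: [4.5, 3.0, 0.0]
finger_gap: 0.0256
grasp_force: 30.0
```

Knob is down. Release, rise, and go over to the rack.

Request:
{"method": "move_arm", "body": {"series": [[[0,0,0],[0,0,0]],[[0,0,0],[0,0,0]],[[0,0,0],[0,0,0]],[[0,0,0],[0,0,0]]], "claw": 0.5}}

```text
time_s: 15.18
eef_pos: [0.656, 0.076, 0.124]
tcp_rot: [0.0, 0.997, 0.075, -0.001]
force: [-0.5, -0.5, 0.3]
finger_gap: 0.0451
grasp_force: 0.0
```

Request:
{"method": "move_arm", "body": {"series": [[[0,0,0.6],[0,0,0]],[[0,0,1],[0,0,0]],[[0,0,1],[0,0,0]],[[0,0,1],[0,0,0]],[[0,0,1],[0,0,0]]]}}

```text
time_s: 15.6
eef_pos: [0.6562, 0.0761, 0.2403]
tcp_rot: [0.0, 0.997, 0.075, -0.001]
force: [0.2, -0.2, -0.6]
finger_gap: 0.0466
grasp_force: 0.0
```

Request:
{"method": "move_arm", "body": {"series": [[[-0.3,-0.54,0.4],[0,0,-0.1]],[[-0.52,-0.936,0],[0,0,-0.18]],[[-0.52,-0.936,0],[0,0,-0.18]],[[-0.52,-0.936,0],[0,0,-0.18]],[[-0.52,-0.936,0],[0,0,-0.18]]]}}

```text
time_s: 16.02
eef_pos: [0.5953, -0.0324, 0.2485]
tcp_rot: [0.0, 1.0, 0.032, -0.001]
force: [0.6, -0.8, -0.8]
finger_gap: 0.0468
grasp_force: 0.0
```

Request:
{"method": "move_arm", "body": {"series": [[[-0.52,-0.936,0],[0,0,-0.18]],[[-0.52,-0.936,0],[0,0,-0.18]],[[-0.52,-0.936,0],[0,0,-0.18]],[[-0.52,-0.936,0],[0,0,-0.18]],[[-0.52,-0.936,0],[0,0,-0.18]]]}}

```text
time_s: 16.43
eef_pos: [0.5301, -0.1493, 0.2485]
tcp_rot: [-0.0, 1.0, -0.016, -0.001]
force: [-0.1, -0.0, -0.6]
finger_gap: 0.0462
grasp_force: 0.0
```

Request:
{"method": "move_arm", "body": {"series": [[[-0.52,-0.936,0],[0,0,-0.18]],[[-0.52,-0.936,0],[0,0,-0.18]],[[-0.52,-0.936,0],[0,0,-0.18]],[[-0.52,-0.936,0],[0,0,-0.18]],[[-0.3,-0.54,0],[0,0,-0.1]]]}}

```text
time_s: 16.85
eef_pos: [0.47, -0.2572, 0.2485]
tcp_rot: [0.0, 0.998, -0.059, -0.001]
force: [-0.1, -0.5, 0.5]
finger_gap: 0.0465
grasp_force: 0.0
```

Request:
{"method": "move_arm", "body": {"series": [[[0,0,0],[0,0,0]],[[0,0,0],[0,0,0]],[[0,0,0],[0,0,0]]]}}

```text
time_s: 17.1
eef_pos: [0.4723, -0.2545, 0.249]
tcp_rot: [-0.0, 0.998, -0.058, -0.0]
force: [0.2, -0.4, 0.2]
finger_gap: 0.0461
grasp_force: 0.0
```

```bash
python3 - <<'E'
from h import *
st()
C=snap('wrist','w5.png',1.4); st()
print(proj('wrist',[.4629,-.2742,.176],C))
C=snap('top','t5.png',1.6,(125,110,275,210),4)
E
```

```text
t 17.10 pos [ 0.4723 -0.2545  0.249 ] yaw_x -0.116 gap 0.0461 F [ 0.2 -0.4  0.2] g 0.0
t 17.15 pos [ 0.4727 -0.2542  0.2491] yaw_x -0.115 gap 0.0466 F [ 1.   0.9 -0.1] g 0.0
[285.61611079 215.71521906]
```

View pics/w5.png

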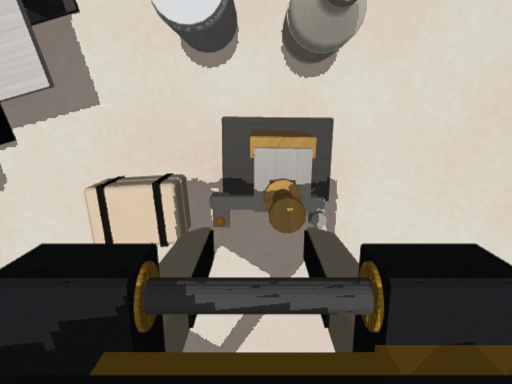

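View pics/t5.png

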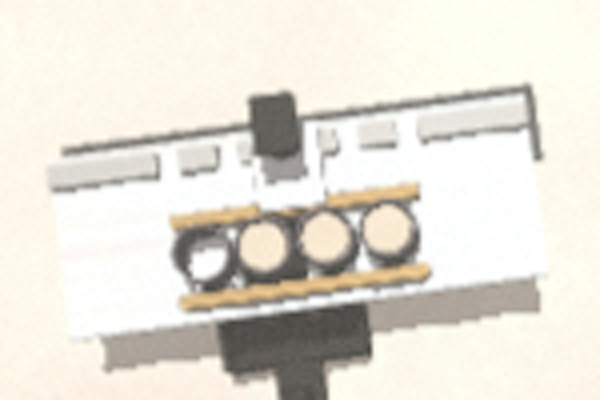

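Wrist view: dowel head at (287,214) within 1–2 px of prediction, and the rack plate is square to the image. Top view: knob in the middle notch, mould 1 over the hole, tub in place. Grip the dowel now.

Request:
{"method": "move_arm", "body": {"series": [[[-0.34,-0.84,0],[0,0,0]],[[0,0,-0.3],[0,0,0]],[[0,0,-0.7],[0,0,0]],[[0,0,-0.9],[0,0,0]],[[0,0,-0.9],[0,0,0]]]}}

```text
time_s: 17.62
eef_pos: [0.4649, -0.275, 0.1787]
tcp_rot: [0.0, 0.998, -0.057, 0.001]
force: [0.6, -0.2, -0.4]
finger_gap: 0.0467
grasp_force: 0.0
```

Request:
{"method": "move_arm", "body": {"series": [[[0,0,-0.8],[0,0,0]],[[0,0,-0.7],[0,0,0]],[[0,0,-0.4],[0,0,0]],[[0,0,-0.2],[0,0,0]],[[0,0,0],[0,0,0]]]}}

```text
time_s: 18.03
eef_pos: [0.4641, -0.275, 0.1259]
tcp_rot: [-0.001, 0.998, -0.057, -0.001]
force: [0.2, -1.8, -0.6]
finger_gap: 0.0464
grasp_force: 0.0
```

Request:
{"method": "move_arm", "body": {"series": [[[0,0,0],[0,0,0]],[[0,0,0],[0,0,0]],[[0,0,0],[0,0,0]]]}}

```text
time_s: 18.28
eef_pos: [0.4649, -0.2764, 0.1281]
tcp_rot: [0.001, 0.998, -0.058, 0.001]
force: [-0.6, 0.1, -0.3]
finger_gap: 0.0464
grasp_force: 0.0
```

Request:
{"method": "move_arm", "body": {"series": [[[0,0,0],[0,0,0]],[[0,0,0],[0,0,0]],[[0,0,0],[0,0,0]],[[0,0,0],[0,0,0]],[[0,0,0],[0,0,0]]], "claw": 0, "grip_force": 40}}

```text
time_s: 18.7
eef_pos: [0.4644, -0.2761, 0.1272]
tcp_rot: [0.0, 0.998, -0.058, 0.0]
force: [-0.2, -0.3, 1.9]
finger_gap: 0.0266
grasp_force: 40.0
```

Request:
{"method": "move_arm", "body": {"series": [[[0,0,0],[0,0,0]],[[0,0,0],[0,0,0]],[[0,0,0],[0,0,0]]]}}

```text
time_s: 18.95
eef_pos: [0.4644, -0.276, 0.1271]
tcp_rot: [0.0, 0.998, -0.058, 0.0]
force: [-0.2, 1.0, 2.4]
finger_gap: 0.0269
grasp_force: 40.0
```

```bash
python3 - <<'E'
from h import *
im=cv2.imread('pics/raw_t5.png')
hsv=cv2.cvtColor(im,cv2.COLOR_BGR2HSV).astype(int)
f=lambda a,z:ray('top',(125+(a[0]+.5)/4-.5,110+(a[1]+.5)/4-.5),z)
for a in [(264,246),(326,237),(388,230)]: print(f(a,.134),f(a,.142))
print('knob',f((273,124),.172), jw((.592,.0843),.15,.062,-.018))
E
```

```text
[0.59461715 0.08607275] [0.59361661 0.08504143]
[0.59996846 0.0503628 ] [0.59892485 0.04961892]
[0.60416043 0.01462297] [0.60308307 0.01416678]
knob [0.65835318 0.07705485] [0.65599369 0.07576728]
```

Request:
{"method": "move_arm", "body": {"series": [[[0,0,0.4],[0,0,0]],[[0,0,0.8],[0,0,0]],[[0,0,0.8],[0,0,0]],[[0,0,0.8],[0,0,0]],[[0,0,0.8],[0,0,0]]]}}

```text
time_s: 19.37
eef_pos: [0.4639, -0.2757, 0.218]
tcp_rot: [-0.0, 0.998, -0.058, -0.0]
force: [1.3, 0.4, -1.6]
finger_gap: 0.027
grasp_force: 40.0
```

Request:
{"method": "move_arm", "body": {"series": [[[0,0,0.8],[0,0,0]],[[0,0,0.8],[0,0,0]],[[0,0,0.6],[0,0,0]],[[0,0,0.3],[0,0,0]],[[0,0,0],[0,0,0]]]}}

```text
time_s: 19.78
eef_pos: [0.4648, -0.2765, 0.2814]
tcp_rot: [0.001, 0.998, -0.058, 0.001]
force: [-0.2, 0.4, -1.2]
finger_gap: 0.0268
grasp_force: 40.0
```

```bash
python3 - <<'E'
from h import *
st()
C=snap('wrist','w6.png',1.4)
s=cv2.imread('pics/raw_w6.png');print([s[y,250:300:8].tolist() for y in (230,)])
snap('scene','s6.png',1.5,(60,60,320,255),3)
E
```

```text
t 19.78 pos [ 0.4648 -0.2765  0.2814] yaw_x -0.116 gap 0.0268 F [-0.2  0.4 -1.2] g 39.99989032745361
[[[25, 46, 61], [19, 35, 47], [33, 61, 78], [33, 60, 77], [34, 60, 78], [48, 55, 59], [47, 55, 59]]]
```

View pics/s6.png

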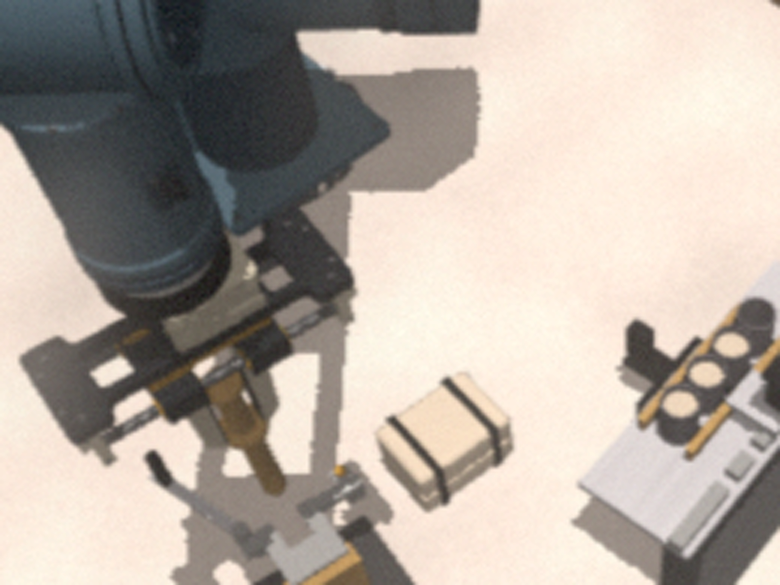

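The dowel is held upright at about (245,420) and is clear of the fork. Move over mould 1.

Request:
{"method": "move_arm", "body": {"series": [[[0.17,0.5,0],[0,0,0]],[[0.32,0.9,0],[0,0,0]],[[0.32,0.9,0],[0,0,0]],[[0.32,0.9,0],[0,0,0]],[[0.32,0.9,0],[0,0,0]]]}}

```text
time_s: 20.3
eef_pos: [0.5002, -0.1712, 0.278]
tcp_rot: [-0.001, 0.998, -0.058, -0.001]
force: [0.7, 0.5, -2.1]
finger_gap: 0.0264
grasp_force: 40.0
```

Request:
{"method": "move_arm", "body": {"series": [[[0.32,0.9,0],[0,0,0]],[[0.32,0.9,0],[0,0,0]],[[0.32,0.9,0],[0,0,0]],[[0.32,0.9,0],[0,0,0]],[[0.32,0.9,0],[0,0,0]]]}}

```text
time_s: 20.72
eef_pos: [0.54, -0.0585, 0.278]
tcp_rot: [-0.001, 0.998, -0.058, -0.001]
force: [0.2, -0.1, -1.0]
finger_gap: 0.027
grasp_force: 40.0
```

Request:
{"method": "move_arm", "body": {"series": [[[0.32,0.9,0],[0,0,0]],[[0.32,0.9,0],[0,0,0]],[[0.32,0.9,0],[0,0,0]],[[0.32,0.9,0],[0,0,0]],[[0.32,0.9,0],[0,0,0]]]}}

```text
time_s: 21.13
eef_pos: [0.5798, 0.0539, 0.2779]
tcp_rot: [-0.0, 0.998, -0.058, -0.001]
force: [-0.4, 0.2, -0.7]
finger_gap: 0.0265
grasp_force: 40.0
```

Request:
{"method": "move_arm", "body": {"series": [[[0.32,0.9,0],[0,0,0]],[[0.17,0.45,0],[0,0,0]],[[0,0,0],[0,0,0]],[[0,0,0],[0,0,0]],[[0,0,0],[0,0,0]]]}}

```text
time_s: 21.55
eef_pos: [0.5922, 0.0847, 0.2788]
tcp_rot: [0.0, 0.998, -0.058, -0.001]
force: [0.2, -0.5, -1.0]
finger_gap: 0.0265
grasp_force: 40.0
```

Request:
{"method": "move_arm", "body": {"series": [[[0,0,0],[0,0,0]],[[0,0,0],[0,0,0]]]}}

```text
time_s: 21.72
eef_pos: [0.5926, 0.0842, 0.2795]
tcp_rot: [0.0, 0.998, -0.059, -0.0]
force: [-0.5, -0.4, -1.6]
finger_gap: 0.0268
grasp_force: 40.0
```

Request:
{"method": "move_arm", "body": {"series": [[[0.03,0.03,-0.3],[0,0,0]],[[0,0,-0.4],[0,0,0]],[[0,0,-0.4],[0,0,0]],[[0,0,-0.4],[0,0,0]],[[0,0,-0.2],[0,0,0]]]}}

```text
time_s: 22.13
eef_pos: [0.5924, 0.086, 0.2344]
tcp_rot: [0.0, 0.998, -0.058, -0.002]
force: [-1.3, 0.9, 2.2]
finger_gap: 0.0267
grasp_force: 40.0
```

Request:
{"method": "move_arm", "body": {"series": [[[0,0,-0.3],[0,0,0]],[[0,0,-0.3],[0,0,0]],[[0,0,-0.3],[0,0,0]],[[0,0,-0.3],[0,0,0]],[[0,0,-0.3],[0,0,0]]]}}

```text
time_s: 22.55
eef_pos: [0.5934, 0.0861, 0.1985]
tcp_rot: [-0.0, 0.998, -0.058, -0.0]
force: [-0.5, -0.3, -2.3]
finger_gap: 0.0267
grasp_force: 40.0
```

Request:
{"method": "move_arm", "body": {"series": [[[0,0,-0.25],[0,0,0]],[[0,0,-0.15],[0,0,0]],[[0,0,-0.05],[0,0,0]],[[0,0,0],[0,0,0]],[[0,0,0],[0,0,0]]]}}

```text
time_s: 22.97
eef_pos: [0.5937, 0.0861, 0.1883]
tcp_rot: [-0.0, 0.998, -0.058, 0.0]
force: [0.3, -1.5, -1.1]
finger_gap: 0.0267
grasp_force: 40.0
```

Request:
{"method": "move_arm", "body": {"series": [[[0,0,0.5],[0,0,0]],[[0,0,0.8],[0,0,0]],[[0,0,0.9],[0,0,0]],[[0,0,0.9],[0,0,0]],[[0,0,0.6],[0,0,0]]]}}

```text
time_s: 23.38
eef_pos: [0.5943, 0.086, 0.2837]
tcp_rot: [-0.0, 0.998, -0.058, 0.002]
force: [0.3, -0.0, -0.5]
finger_gap: 0.0269
grasp_force: 40.0
```

Request:
{"method": "move_arm", "body": {"series": [[[-0.17,-0.5,0],[0,0,0]],[[-0.32,-0.9,0],[0,0,0]],[[-0.32,-0.9,0],[0,0,0]],[[-0.32,-0.9,0],[0,0,0]],[[-0.32,-0.9,0],[0,0,0]]]}}

```text
time_s: 23.8
eef_pos: [0.556, -0.018, 0.2797]
tcp_rot: [0.0, 0.998, -0.058, -0.001]
force: [-0.2, -0.8, -1.7]
finger_gap: 0.0267
grasp_force: 40.0
```

Request:
{"method": "move_arm", "body": {"series": [[[-0.32,-0.9,0],[0,0,0]],[[-0.32,-0.9,0],[0,0,0]],[[-0.32,-0.9,0],[0,0,0]],[[-0.32,-0.9,0],[0,0,0]],[[-0.32,-0.9,0],[0,0,0]]]}}

```text
time_s: 24.22
eef_pos: [0.5158, -0.1305, 0.2797]
tcp_rot: [0.0, 0.998, -0.058, -0.001]
force: [0.7, -1.0, -1.6]
finger_gap: 0.0266
grasp_force: 40.0
```

Request:
{"method": "move_arm", "body": {"series": [[[-0.32,-0.9,0],[0,0,0]],[[-0.32,-0.9,0],[0,0,0]],[[-0.32,-0.9,0],[0,0,0]],[[-0.32,-0.9,0],[0,0,0]],[[-0.32,-0.9,0],[0,0,0]]]}}

```text
time_s: 24.63
eef_pos: [0.4757, -0.2429, 0.2797]
tcp_rot: [-0.0, 0.998, -0.058, -0.001]
force: [0.4, -0.3, -2.9]
finger_gap: 0.0268
grasp_force: 40.0
```

Request:
{"method": "move_arm", "body": {"series": [[[-0.32,-0.9,0],[0,0,0]],[[-0.2,-0.5,0],[0,0,0]],[[0,0,0],[0,0,0]],[[0,0,0],[0,0,0]],[[0,0,0],[0,0,0]]]}}

```text
time_s: 25.05
eef_pos: [0.4642, -0.2757, 0.2803]
tcp_rot: [-0.0, 0.998, -0.058, -0.0]
force: [-0.3, -0.0, -1.6]
finger_gap: 0.0265
grasp_force: 40.0
```

Request:
{"method": "move_arm", "body": {"series": [[[0,0,0],[0,0,0]],[[0,0,0],[0,0,0]],[[0,0,0],[0,0,0]]]}}

```text
time_s: 25.3
eef_pos: [0.4646, -0.2756, 0.2807]
tcp_rot: [-0.0, 0.998, -0.057, 0.0]
force: [-0.2, -0.2, -0.2]
finger_gap: 0.0264
grasp_force: 40.0
```

```bash
cat >> h.py <<'E'
def plugs(q,J=(.5935,.0848),yaw=.15):
    im=bot.read_camera('top')
    for i in range(4):
        p=jw(J,yaw,0,q-.036*(i+1));u=proj('top',[*p,.134]);x,y=np.round(u).astype(int)
        print('mould',i,u.round(1),im[y-2:y+3,x-2:x+3].reshape(-1,3).mean(0).round(0))
E
python3 - <<'E'
from h import *
st(); plugs(.072); st()
E
```

```text
t 25.30 pos [ 0.4646 -0.2756  0.2807] yaw_x -0.114 gap 0.0264 F [-0.2 -0.2 -0.2] g 39.99978840351105
mould 0 [175.7 173.9] [147. 148. 147.]
mould 1 [191.2 171.6] [84. 80. 73.]
mould 2 [206.6 169.3] [154. 144. 129.]
mould 3 [222.1 167.1] [154. 144. 130.]
t 25.35 pos [ 0.4646 -0.2757  0.2808] yaw_x -0.114 gap 0.0270 F [-0.7  1.3 -1.3] g 39.999847412109375
```

Mould 1 is now dark, so the plug is out. Hang the dowel back.

Request:
{"method": "move_arm", "body": {"series": [[[0,0,-0.4],[0,0,0]],[[0,0,-0.7],[0,0,0]],[[0,0,-0.8],[0,0,0]],[[0,0,-0.8],[0,0,0]],[[0,0,-0.6],[0,0,0]]]}}

```text
time_s: 25.77
eef_pos: [0.4637, -0.2756, 0.1958]
tcp_rot: [-0.001, 0.998, -0.058, -0.001]
force: [-1.3, -0.2, -1.3]
finger_gap: 0.0268
grasp_force: 40.0
```

Request:
{"method": "move_arm", "body": {"series": [[[0,0,-0.6],[0,0,0]],[[0,0,-0.6],[0,0,0]],[[0,0,-0.6],[0,0,0]],[[0,0,-0.5],[0,0,0]],[[0,0,-0.3],[0,0,0]]]}}

```text
time_s: 26.18
eef_pos: [0.4634, -0.2755, 0.1309]
tcp_rot: [-0.001, 0.998, -0.058, -0.001]
force: [0.0, 0.6, -1.4]
finger_gap: 0.0265
grasp_force: 40.0
```

Request:
{"method": "move_arm", "body": {"series": [[[0,0,-0.2],[0,0,0]],[[0,0,0],[0,0,0]],[[0,0,0],[0,0,0]],[[0,0,0],[0,0,0]]]}}

```text
time_s: 26.52
eef_pos: [0.4645, -0.2766, 0.1285]
tcp_rot: [0.0, 0.998, -0.058, 0.0]
force: [-0.8, 0.3, -0.7]
finger_gap: 0.0267
grasp_force: 40.0
```

Request:
{"method": "move_arm", "body": {"series": [[[0,0,-0.06],[0,0,0]],[[0,0,0],[0,0,0]]]}}

```text
time_s: 26.68
eef_pos: [0.4647, -0.2767, 0.1272]
tcp_rot: [0.0, 0.998, -0.058, 0.001]
force: [0.4, -0.2, 1.9]
finger_gap: 0.0267
grasp_force: 40.0
```

Request:
{"method": "move_arm", "body": {"series": [[[0,0,0],[0,0,0]],[[0,0,0],[0,0,0]],[[0,0,0],[0,0,0]],[[0,0,0],[0,0,0]]], "claw": 0.5}}

```text
time_s: 27.02
eef_pos: [0.4642, -0.2765, 0.1266]
tcp_rot: [0.0, 0.998, -0.058, -0.0]
force: [-0.1, -0.2, -0.4]
finger_gap: 0.0453
grasp_force: 0.0
```

Request:
{"method": "move_arm", "body": {"series": [[[0,0,0.5],[0,0,0]],[[0,0,1],[0,0,0]],[[0,0,1],[0,0,0]],[[0,0,1],[0,0,0]],[[0,0,1],[0,0,0]]]}}

```text
time_s: 27.43
eef_pos: [0.4641, -0.2763, 0.2402]
tcp_rot: [-0.0, 0.998, -0.058, -0.0]
force: [0.3, 0.2, 0.3]
finger_gap: 0.0463
grasp_force: 0.0
```

Request:
{"method": "move_arm", "body": {"series": [[[0.24,0.44,0.4],[0,0,0.08]],[[0.52,0.95,0],[0,0,0.17]],[[0.52,0.95,0],[0,0,0.17]],[[0.52,0.95,0],[0,0,0.17]],[[0.52,0.95,0],[0,0,0.17]]]}}

```text
time_s: 27.85
eef_pos: [0.5226, -0.1685, 0.2484]
tcp_rot: [-0.0, 1.0, -0.018, -0.0]
force: [1.0, -0.3, 0.5]
finger_gap: 0.0466
grasp_force: 0.0
```

Request:
{"method": "move_arm", "body": {"series": [[[0.52,0.95,0],[0,0,0.17]],[[0.52,0.95,0],[0,0,0.17]],[[0.52,0.95,0],[0,0,0.17]],[[0.52,0.95,0],[0,0,0.17]],[[0.52,0.95,0],[0,0,0.17]]]}}

```text
time_s: 28.27
eef_pos: [0.5875, -0.0493, 0.2482]
tcp_rot: [-0.0, 1.0, 0.027, -0.001]
force: [0.3, -0.1, 0.7]
finger_gap: 0.0465
grasp_force: 0.0
```

Request:
{"method": "move_arm", "body": {"series": [[[0.52,0.95,0],[0,0,0.17]],[[0.52,0.95,0],[0,0,0.17]],[[0.52,0.95,0],[0,0,0.17]],[[0.52,0.95,0],[0,0,0.17]],[[0.18,0.35,0],[0,0,0.25]]]}}

```text
time_s: 28.68
eef_pos: [0.6444, 0.0564, 0.2478]
tcp_rot: [-0.001, 0.997, 0.077, -0.0]
force: [-0.9, 0.2, 0.0]
finger_gap: 0.0466
grasp_force: 0.0
```

Request:
{"method": "move_arm", "body": {"series": [[[0,0,0],[0,0,0]],[[0,0,0],[0,0,0]],[[0,0,0],[0,0,0]],[[0,0,0],[0,0,0]]]}}

```text
time_s: 29.02
eef_pos: [0.6433, 0.0508, 0.2492]
tcp_rot: [0.0, 0.997, 0.074, -0.0]
force: [-0.6, -0.1, -0.4]
finger_gap: 0.0463
grasp_force: 0.0
```

```bash
python3 - <<'E'
from h import *
st()
C=snap('wrist','w7.png',1.4)
im=cv2.imread('pics/raw_w7.png');m=(im.max(2)<60).astype('uint8');m[240:]=0
n,l,s,c=cv2.connectedComponentsWithStats(m)
for i in np.argsort(-s[1:,4])[:6]+1: print(s[i],c[i])
print(proj('wrist',[.657,.0763,.172],C))
b=cam('top');t=bot.read_camera('top')[:,:,::-1];cv2.imwrite('pics/raw_t7.png',t)
# dowel head position by ray
h=cv2.cvtColor(t,cv2.COLOR_BGR2HSV);u=proj('top',[.464,-.2752,.176]);print('head exp',u)
x,y=np.round(u).astype(int);w=h[y-12:y+13,x-12:x+13];mk=((w[...,0]>8)&(w[...,0]<25)&(w[...,1]>90)).astype('uint8')
M=cv2.moments(mk,True);print('orange area',M['m00'],x-12+M['m10']/max(M['m00'],1),y-12+M['m01']/max(M['m00'],1))
t0=cv2.imread('pics/top0.png');w=cv2.cvtColor(t0,cv2.COLOR_BGR2HSV)[y-12:y+13,x-12:x+13];mk=((w[...,0]>8)&(w[...,0]<25)&(w[...,1]>90)).astype('uint8')
M=cv2.moments(mk,True);print('before',M['m00'],x-12+M['m10']/max(M['m00'],1),y-12+M['m01']/max(M['m00'],1))
E
```

```text
t 29.02 pos [0.6433 0.0508 0.2492] yaw_x 0.149 gap 0.0463 F [-0.6 -0.1 -0.4] g 0.0
[  90  121  290   30 7295] [238.00891021 135.570939  ]
[ 149  212  122   28 2269] [212.07668576 224.51211988]
[ 445  182   64   58 2165] [474.84803695 212.20138568]
[ 155  156   90   48 1785] [222.63585434 181.19383754]
[273 213  40  27 623] [289.85393258 224.84109149]
[255 201  57   4 170] [282.50588235 202.99411765]
[225.14424706 181.6199322 ]
head exp [352.64568651 228.68327028]
orange area 129.0 350.47286821705427 228.12403100775194
before 153.0 349.47712418300654 228.58169934640523
```

The dowel is back in place and the knob is as predicted. Grip it and move to mould 2.

Request:
{"method": "move_arm", "body": {"series": [[[0.3,0.5,-0.2],[0,0,0]],[[0.25,0.52,-0.6],[0,0,0]],[[0,0,-0.8],[0,0,0]],[[0,0,-0.8],[0,0,0]],[[0,0,-0.8],[0,0,0]]]}}

```text
time_s: 29.53
eef_pos: [0.6576, 0.0792, 0.1667]
tcp_rot: [-0.0, 0.997, 0.076, -0.0]
force: [-1.1, -0.0, 0.5]
finger_gap: 0.0464
grasp_force: 0.0
```

Request:
{"method": "move_arm", "body": {"series": [[[0,0,-0.7],[0,0,0]],[[0,0,-0.6],[0,0,0]],[[0,0,-0.35],[0,0,0]],[[0,0,-0.15],[0,0,0]],[[0,0,0],[0,0,0]]]}}

```text
time_s: 29.95
eef_pos: [0.657, 0.0782, 0.1225]
tcp_rot: [-0.0, 0.997, 0.075, -0.001]
force: [-0.1, -0.0, 0.6]
finger_gap: 0.0465
grasp_force: 0.0
```

Request:
{"method": "move_arm", "body": {"series": [[[0,0,0],[0,0,0]],[[0,0,0],[0,0,0]],[[0,0,0],[0,0,0]]]}}

```text
time_s: 30.2
eef_pos: [0.6583, 0.0776, 0.1254]
tcp_rot: [0.0, 0.997, 0.075, 0.001]
force: [-0.3, -0.6, -0.7]
finger_gap: 0.0465
grasp_force: 0.0
```

Request:
{"method": "move_arm", "body": {"series": [[[0,0,0],[0,0,0]],[[0,0,0],[0,0,0]],[[0,0,0],[0,0,0]],[[0,0,0],[0,0,0]],[[0,0,0],[0,0,0]]], "claw": 0, "grip_force": 35}}

```text
time_s: 30.62
eef_pos: [0.6577, 0.0774, 0.1245]
tcp_rot: [0.0, 0.997, 0.075, 0.0]
force: [0.4, -0.4, 2.6]
finger_gap: 0.0256
grasp_force: 35.0
```

Request:
{"method": "move_arm", "body": {"series": [[[0,0,0],[0,0,0]],[[0,0,0.2],[0,0,0]],[[0,0,0.2],[0,0,0]],[[0,0,0.18],[0,0,0]],[[0,0,0],[0,0,0]]]}}

```text
time_s: 31.03
eef_pos: [0.6576, 0.0774, 0.1397]
tcp_rot: [0.0, 0.997, 0.075, 0.0]
force: [0.4, -2.0, -2.5]
finger_gap: 0.0256
grasp_force: 35.0
```

Request:
{"method": "move_arm", "body": {"series": [[[0,0,0],[0,0,0]],[[0,0,0],[0,0,0]]]}}

```text
time_s: 31.2
eef_pos: [0.6576, 0.0774, 0.1386]
tcp_rot: [0.0, 0.997, 0.075, 0.0]
force: [2.3, -1.7, -1.5]
finger_gap: 0.0253
grasp_force: 35.0
```

Request:
{"method": "move_arm", "body": {"series": [[[-0.03,0.19,0],[0,0,0]],[[-0.05,0.35,0],[0,0,0]],[[-0.06,0.4,0],[0,0,0]],[[-0.05,0.3,0],[0,0,0]],[[-0.03,0.15,0],[0,0,0]]]}}

```text
time_s: 31.62
eef_pos: [0.6523, 0.1144, 0.1388]
tcp_rot: [-0.0, 0.997, 0.076, 0.001]
force: [5.0, -0.3, -3.2]
finger_gap: 0.0257
grasp_force: 35.0
```

Request:
{"method": "move_arm", "body": {"series": [[[0,0,0],[0,0,0]],[[0,0,0],[0,0,0]],[[0,0,-0.2],[0,0,0]],[[0,0,-0.2],[0,0,0]],[[0,0,-0.18],[0,0,0]]]}}

```text
time_s: 32.03
eef_pos: [0.6526, 0.1127, 0.1239]
tcp_rot: [-0.0, 0.997, 0.075, 0.001]
force: [3.7, 1.9, 20.0]
finger_gap: 0.0256
grasp_force: 35.0
```

Request:
{"method": "move_arm", "body": {"series": [[[0,0,0],[0,0,0]],[[0,0,0],[0,0,0]],[[0,0,0],[0,0,0]]]}}

```text
time_s: 32.28
eef_pos: [0.6526, 0.1124, 0.1245]
tcp_rot: [-0.0, 0.997, 0.075, 0.001]
force: [5.1, 2.5, 1.8]
finger_gap: 0.0254
grasp_force: 35.0
```

Request:
{"method": "move_arm", "body": {"series": [[[0,0,0],[0,0,0]],[[0,0,0],[0,0,0]],[[0,0,0],[0,0,0]],[[0,0,0],[0,0,0]]], "claw": 0.5}}

```text
time_s: 32.62
eef_pos: [0.6511, 0.112, 0.1235]
tcp_rot: [0.0, 0.997, 0.075, -0.001]
force: [0.5, 0.5, -0.2]
finger_gap: 0.0448
grasp_force: 0.0
```

Request:
{"method": "move_arm", "body": {"series": [[[0,0,0.6],[0,0,0]],[[0,0,1],[0,0,0]],[[0,0,1],[0,0,0]],[[0,0,1],[0,0,0]],[[0,0,1],[0,0,0]]]}}

```text
time_s: 33.03
eef_pos: [0.6514, 0.1121, 0.2399]
tcp_rot: [0.0, 0.997, 0.075, -0.001]
force: [0.4, 0.6, -0.4]
finger_gap: 0.0466
grasp_force: 0.0
```

Request:
{"method": "move_arm", "body": {"series": [[[-0.25,-0.5,0.4],[0,0,0]],[[-0.44,-0.91,0],[0,0,-0.15]],[[-0.44,-0.91,0],[0,0,-0.15]],[[-0.44,-0.91,0],[0,0,-0.15]],[[-0.44,-0.91,0],[0,0,-0.15]]]}}

```text
time_s: 33.45
eef_pos: [0.5999, 0.0072, 0.2481]
tcp_rot: [0.0, 0.999, 0.043, -0.001]
force: [0.2, -0.1, -0.7]
finger_gap: 0.0464
grasp_force: 0.0
```

Request:
{"method": "move_arm", "body": {"series": [[[-0.44,-0.91,0],[0,0,-0.15]],[[-0.44,-0.91,0],[0,0,-0.15]],[[-0.44,-0.91,0],[0,0,-0.15]],[[-0.44,-0.91,0],[0,0,-0.15]],[[-0.44,-0.91,0],[0,0,-0.15]]]}}

```text
time_s: 33.87
eef_pos: [0.5447, -0.1064, 0.2481]
tcp_rot: [-0.0, 1.0, 0.004, -0.001]
force: [-0.1, 0.1, -0.6]
finger_gap: 0.0467
grasp_force: 0.0
```

Request:
{"method": "move_arm", "body": {"series": [[[-0.44,-0.91,0],[0,0,-0.15]],[[-0.44,-0.91,0],[0,0,-0.15]],[[-0.44,-0.91,0],[0,0,-0.15]],[[-0.44,-0.91,0],[0,0,-0.15]],[[-0.44,-0.91,0],[0,0,-0.15]]]}}

```text
time_s: 34.28
eef_pos: [0.4896, -0.2198, 0.2482]
tcp_rot: [-0.0, 0.999, -0.035, -0.001]
force: [0.8, 0.3, -0.1]
finger_gap: 0.0467
grasp_force: 0.0
```

Request:
{"method": "move_arm", "body": {"series": [[[-0.44,-0.91,0],[0,0,-0.15]],[[-0.44,-0.91,0],[0,0,-0.15]],[[-0.2,-0.47,0],[0,0,-0.1]],[[0,0,0],[0,0,0]],[[0,0,0],[0,0,0]]]}}

```text
time_s: 34.7
eef_pos: [0.4641, -0.2759, 0.2486]
tcp_rot: [-0.001, 0.998, -0.057, -0.0]
force: [0.3, -0.3, -0.4]
finger_gap: 0.047
grasp_force: 0.0
```

Request:
{"method": "move_arm", "body": {"series": [[[0,0,0],[0,0,0]],[[0,0,0],[0,0,0]]]}}

```text
time_s: 34.87
eef_pos: [0.4652, -0.2747, 0.2491]
tcp_rot: [-0.0, 0.998, -0.055, -0.0]
force: [0.3, 0.2, -0.5]
finger_gap: 0.0464
grasp_force: 0.0
```

```bash
cat >> h.py <<'E'
def dark(q,name):
    t=bot.read_camera('top')[:,:,::-1];cv2.imwrite('pics/raw_'+name,t)
    m=(t.max(2)<50).astype('uint8');m[:, :100]=0;m[:,300:]=0;m[:100]=0;m[260:]=0
    n,l,s,c=cv2.connectedComponentsWithStats(m)
    for i in np.argsort(-s[1:,4])[:4]+1: print('dark',s[i],c[i].round(1))
    print('knob exp',proj('top',[*jw((.5935,.0848),.15,.062,q-.09),.172]).round(1),'handle exp',proj('top',[.506,.0725,.08]).round(1))
E
python3 - <<'E'
from h import *
st();plugs(.108);dark(.108,'t8.png')
t=cv2.imread('pics/raw_t5.png');m=(t.max(2)<50).astype('uint8');m[:, :100]=0;m[:,300:]=0;m[:100]=0;m[260:]=0
n,l,s,c=cv2.connectedComponentsWithStats(m)
for i in np.argsort(-s[1:,4])[:4]+1: print('t5',s[i],c[i].round(1))
E
```

```text
t 34.87 pos [ 0.4652 -0.2747  0.2491] yaw_x -0.110 gap 0.0464 F [ 0.3  0.2 -0.5] g 0.0
mould 0 [160.2 176.1] [144. 144. 143.]
mould 1 [175.7 173.9] [149. 150. 149.]
mould 2 [191.2 171.6] [154. 145. 130.]
mould 3 [206.6 169.3] [154. 145. 130.]
dark [180 191  11   6  22] [184.1 193.9]
dark [198 189   7   4   9] [200.7 190.8]
dark [193 189   4   4   9] [194.4 190.6]
dark [208 187   3   3   4] [208.8 188. ]
knob exp [177.2 143.3] handle exp [198.6 210.4]
t5 [195 189   4   3   6] [196.3 189.8]
t5 [181 191   2   3   3] [181.7 192. ]
t5 [209 191   2   3   3] [209.7 192. ]
t5 [202 190   2   2   3] [202.3 190.7]
```

```bash
sed -i 's/max(2)<50/max(2)<72/' h.py; python3 - <<'E'
import cv2,numpy as np
for f in('t5','t8'):
    t=cv2.imread(f'pics/raw_{f}.png');m=(t.max(2)<72).astype('uint8');m[:, :100]=0;m[:,300:]=0;m[:100]=0;m[260:]=0
    n,l,s,c=cv2.connectedComponentsWithStats(m)
    for i in np.argsort(-s[1:,4])[:3]+1: print(f,s[i],c[i].round(1))
E
```

```text
t5 [180 186  38  31 655] [199.  197.8]
t5 [187 134  13  16 161] [193.4 141.3]
t5 [176 164  26  19 126] [191.2 175.8]
t8 [180 186  38  31 657] [199.  197.9]
t8 [172 136  12  16 162] [177.4 143.6]
t8 [161 165  19  20  87] [169.4 174.4]
```

Tub unmoved, knob in the mould 2 notch. Fetch the dowel.

Request:
{"method": "move_arm", "body": {"series": [[[-0.03,-0.06,-0.4],[0,0,-0.05]],[[0,0,-0.8],[0,0,0]],[[0,0,-0.9],[0,0,0]],[[0,0,-0.9],[0,0,0]],[[0,0,-0.8],[0,0,0]]]}}

```text
time_s: 35.38
eef_pos: [0.4638, -0.2766, 0.1522]
tcp_rot: [-0.0, 0.998, -0.058, -0.0]
force: [0.1, -0.4, -0.1]
finger_gap: 0.0465
grasp_force: 0.0
```

Request:
{"method": "move_arm", "body": {"series": [[[0,0,-0.6],[0,0,0]],[[0,0,-0.35],[0,0,0]],[[0,0,-0.15],[0,0,0]],[[0,0,0],[0,0,0]],[[0,0,0],[0,0,0]]]}}

```text
time_s: 35.8
eef_pos: [0.4644, -0.2777, 0.1272]
tcp_rot: [0.0, 0.998, -0.058, 0.0]
force: [0.2, -0.2, -0.1]
finger_gap: 0.0464
grasp_force: 0.0
```

Request:
{"method": "move_arm", "body": {"series": [[[0,0,0],[0,0,0]],[[0,0,0],[0,0,0]],[[0,0,0],[0,0,0]],[[0,0,0],[0,0,0]],[[0,0,0],[0,0,0]]], "claw": 0, "grip_force": 40}}

```text
time_s: 36.22
eef_pos: [0.4643, -0.2777, 0.1273]
tcp_rot: [0.0, 0.998, -0.058, 0.001]
force: [-0.6, 1.0, 3.2]
finger_gap: 0.0263
grasp_force: 40.0
```

Request:
{"method": "move_arm", "body": {"series": [[[0,0,0],[0,0,0]],[[0,0,0],[0,0,0]]]}}

```text
time_s: 36.38
eef_pos: [0.4644, -0.2777, 0.1273]
tcp_rot: [0.0, 0.998, -0.058, 0.001]
force: [0.3, 1.3, 5.6]
finger_gap: 0.0265
grasp_force: 40.0
```

Request:
{"method": "move_arm", "body": {"series": [[[0,0,0.4],[0,0,0]],[[0,0,0.8],[0,0,0]],[[0,0,0.8],[0,0,0]],[[0,0,0.8],[0,0,0]],[[0,0,0.8],[0,0,0]]]}}

```text
time_s: 36.8
eef_pos: [0.4635, -0.2773, 0.2175]
tcp_rot: [-0.0, 0.998, -0.058, -0.001]
force: [0.4, -0.7, -1.7]
finger_gap: 0.027
grasp_force: 40.0
```

Request:
{"method": "move_arm", "body": {"series": [[[0,0,0.8],[0,0,0]],[[0,0,0.8],[0,0,0]],[[0,0,0.6],[0,0,0]],[[0,0,0.3],[0,0,0]],[[0,0,0],[0,0,0]]]}}

```text
time_s: 37.22
eef_pos: [0.4645, -0.278, 0.281]
tcp_rot: [0.001, 0.998, -0.058, 0.001]
force: [1.3, 0.3, -0.9]
finger_gap: 0.0266
grasp_force: 40.0
```

Request:
{"method": "move_arm", "body": {"series": [[[0.17,0.57,0],[0,0,0]],[[0.32,0.9,0],[0,0,0]],[[0.32,0.9,0],[0,0,0]],[[0.32,0.9,0],[0,0,0]],[[0.32,0.9,0],[0,0,0]]]}}

```text
time_s: 37.63
eef_pos: [0.4997, -0.172, 0.2776]
tcp_rot: [-0.001, 0.998, -0.059, -0.001]
force: [-0.0, 0.2, -1.1]
finger_gap: 0.0265
grasp_force: 40.0
```

Request:
{"method": "move_arm", "body": {"series": [[[0.32,0.9,0],[0,0,0]],[[0.32,0.9,0],[0,0,0]],[[0.32,0.9,0],[0,0,0]],[[0.32,0.9,0],[0,0,0]],[[0.32,0.9,0],[0,0,0]]]}}

```text
time_s: 38.05
eef_pos: [0.5398, -0.0594, 0.2775]
tcp_rot: [-0.0, 0.998, -0.058, -0.001]
force: [-0.3, -0.2, -0.7]
finger_gap: 0.0264
grasp_force: 40.0
```

Request:
{"method": "move_arm", "body": {"series": [[[0.32,0.9,0],[0,0,0]],[[0.32,0.9,0],[0,0,0]],[[0.32,0.9,0],[0,0,0]],[[0.32,0.9,0],[0,0,0]],[[0.32,0.9,0],[0,0,0]]]}}

```text
time_s: 38.47
eef_pos: [0.5798, 0.053, 0.2774]
tcp_rot: [0.0, 0.998, -0.058, -0.001]
force: [-0.3, 0.4, -0.7]
finger_gap: 0.0269
grasp_force: 40.0
```

Request:
{"method": "move_arm", "body": {"series": [[[0.32,0.9,0],[0,0,0]],[[0.17,0.48,0],[0,0,0]],[[0,0,0],[0,0,0]],[[0,0,0],[0,0,0]],[[0,0,0],[0,0,0]]]}}

```text
time_s: 38.88
eef_pos: [0.5921, 0.0854, 0.2785]
tcp_rot: [0.0, 0.998, -0.059, -0.001]
force: [0.3, -0.1, -1.5]
finger_gap: 0.0269
grasp_force: 40.0
```

Request:
{"method": "move_arm", "body": {"series": [[[0,0,0],[0,0,0]],[[0,0,0],[0,0,0]]]}}

```text
time_s: 39.05
eef_pos: [0.5923, 0.0852, 0.2792]
tcp_rot: [0.0, 0.998, -0.059, -0.0]
force: [-0.7, 0.1, -2.2]
finger_gap: 0.0265
grasp_force: 40.0
```

Request:
{"method": "move_arm", "body": {"series": [[[0.03,0,-0.3],[0,0,0]],[[0,0,-0.4],[0,0,0]],[[0,0,-0.4],[0,0,0]],[[0,0,-0.4],[0,0,0]],[[0,0,-0.2],[0,0,0]]]}}

```text
time_s: 39.47
eef_pos: [0.5923, 0.0861, 0.2342]
tcp_rot: [0.0, 0.998, -0.058, -0.002]
force: [-0.6, -0.5, 2.4]
finger_gap: 0.0267
grasp_force: 40.0
```

Request:
{"method": "move_arm", "body": {"series": [[[0,0,-0.3],[0,0,0]],[[0,0,-0.3],[0,0,0]],[[0,0,-0.3],[0,0,0]],[[0,0,-0.3],[0,0,0]],[[0,0,-0.3],[0,0,0]]]}}

```text
time_s: 39.88
eef_pos: [0.5932, 0.0864, 0.1983]
tcp_rot: [-0.0, 0.998, -0.058, -0.0]
force: [-0.1, -0.7, -0.6]
finger_gap: 0.0267
grasp_force: 40.0
```

Request:
{"method": "move_arm", "body": {"series": [[[0,0,-0.25],[0,0,0]],[[0,0,-0.15],[0,0,0]],[[0,0,-0.05],[0,0,0]],[[0,0,0],[0,0,0]],[[0,0,0],[0,0,0]]]}}

```text
time_s: 40.3
eef_pos: [0.5933, 0.0864, 0.1879]
tcp_rot: [-0.0, 0.998, -0.058, -0.0]
force: [0.9, 0.5, -1.8]
finger_gap: 0.0268
grasp_force: 40.0
```

Request:
{"method": "move_arm", "body": {"series": [[[0,0,0.5],[0,0,0]],[[0,0,0.8],[0,0,0]],[[0,0,0.9],[0,0,0]],[[0,0,0.9],[0,0,0]],[[0,0,0.6],[0,0,0]]]}}

```text
time_s: 40.72
eef_pos: [0.5941, 0.0864, 0.2834]
tcp_rot: [-0.0, 0.998, -0.058, 0.002]
force: [0.7, 0.1, -0.6]
finger_gap: 0.0266
grasp_force: 40.0
```

Request:
{"method": "move_arm", "body": {"series": [[[-0.17,-0.57,0],[0,0,0]],[[-0.32,-0.9,0],[0,0,0]],[[-0.32,-0.9,0],[0,0,0]],[[-0.32,-0.9,0],[0,0,0]],[[-0.32,-0.9,0],[0,0,0]]]}}

```text
time_s: 41.13
eef_pos: [0.556, -0.0194, 0.2797]
tcp_rot: [0.0, 0.998, -0.058, -0.0]
force: [-0.1, 0.0, -2.2]
finger_gap: 0.0265
grasp_force: 40.0
```

Request:
{"method": "move_arm", "body": {"series": [[[-0.32,-0.9,0],[0,0,0]],[[-0.32,-0.9,0],[0,0,0]],[[-0.32,-0.9,0],[0,0,0]],[[-0.32,-0.9,0],[0,0,0]],[[-0.32,-0.9,0],[0,0,0]]]}}

```text
time_s: 41.55
eef_pos: [0.5158, -0.1319, 0.2798]
tcp_rot: [-0.0, 0.998, -0.058, -0.0]
force: [-0.9, 0.6, -1.3]
finger_gap: 0.0268
grasp_force: 40.0
```

Request:
{"method": "move_arm", "body": {"series": [[[-0.32,-0.9,0],[0,0,0]],[[-0.32,-0.9,0],[0,0,0]],[[-0.32,-0.9,0],[0,0,0]],[[-0.32,-0.9,0],[0,0,0]],[[-0.32,-0.9,0],[0,0,0]]]}}

```text
time_s: 41.97
eef_pos: [0.4757, -0.2443, 0.2798]
tcp_rot: [-0.0, 0.998, -0.059, -0.0]
force: [-0.2, -0.6, -0.9]
finger_gap: 0.0269
grasp_force: 40.0
```

Request:
{"method": "move_arm", "body": {"series": [[[-0.32,-0.9,0],[0,0,0]],[[-0.19,-0.48,0],[0,0,0]],[[0,0,0],[0,0,0]],[[0,0,0],[0,0,0]],[[0,0,0],[0,0,0]]]}}

```text
time_s: 42.38
eef_pos: [0.4642, -0.2767, 0.2802]
tcp_rot: [-0.0, 0.998, -0.058, -0.0]
force: [-0.4, 0.2, -1.3]
finger_gap: 0.0269
grasp_force: 40.0
```

Request:
{"method": "move_arm", "body": {"series": [[[0,0,0],[0,0,0]],[[0,0,0],[0,0,0]],[[0,0,0],[0,0,0]]]}}

```text
time_s: 42.63
eef_pos: [0.4647, -0.2766, 0.2805]
tcp_rot: [-0.0, 0.998, -0.058, 0.0]
force: [-0.2, -0.4, -1.8]
finger_gap: 0.0265
grasp_force: 40.0
```

```bash
python3 - <<'E'
from h import *
st(); plugs(.108); dark(.108,'t9.png')
E
```

```text
t 42.63 pos [ 0.4647 -0.2766  0.2805] yaw_x -0.115 gap 0.0265 F [-0.2 -0.4 -1.8] g 39.99983489513397
mould 0 [160.2 176.1] [144. 144. 143.]
mould 1 [175.7 173.9] [149. 150. 149.]
mould 2 [191.2 171.6] [85. 81. 73.]
mould 3 [206.6 169.3] [154. 144. 130.]
dark [180 186  38  31 653] [198.9 198. ]
dark [175 164  27  19 216] [190.5 172.5]
dark [171 136  13  16 163] [177.4 143.6]
dark [161 165  19  20  89] [169.4 174.4]
knob exp [177.2 143.3] handle exp [198.6 210.4]
```

Plug 2 is out. Hang the dowel, then go to the knob.

Request:
{"method": "move_arm", "body": {"series": [[[0,0,-0.4],[0,0,0]],[[0,0,-0.7],[0,0,0]],[[0,0,-0.8],[0,0,0]],[[0,0,-0.8],[0,0,0]],[[0,0,-0.6],[0,0,0]]]}}

```text
time_s: 43.15
eef_pos: [0.4637, -0.277, 0.1957]
tcp_rot: [-0.0, 0.998, -0.058, -0.001]
force: [0.4, -0.8, -1.5]
finger_gap: 0.0268
grasp_force: 40.0
```

Request:
{"method": "move_arm", "body": {"series": [[[0,0,-0.6],[0,0,0]],[[0,0,-0.6],[0,0,0]],[[0,0,-0.6],[0,0,0]],[[0,0,-0.5],[0,0,0]],[[0,0,-0.3],[0,0,0]]]}}

```text
time_s: 43.57
eef_pos: [0.4634, -0.2765, 0.1307]
tcp_rot: [-0.001, 0.998, -0.058, -0.001]
force: [-0.4, -0.1, -1.2]
finger_gap: 0.0265
grasp_force: 40.0
```

Request:
{"method": "move_arm", "body": {"series": [[[0,0,-0.2],[0,0,0]],[[0,0,-0.04],[0,0,0]],[[0,0,0],[0,0,0]],[[0,0,0],[0,0,0]]]}}

```text
time_s: 43.9
eef_pos: [0.4645, -0.2773, 0.1274]
tcp_rot: [0.0, 0.998, -0.058, 0.0]
force: [-1.6, 1.9, 2.3]
finger_gap: 0.0268
grasp_force: 40.0
```

Request:
{"method": "move_arm", "body": {"series": [[[0,0,0],[0,0,0]],[[0,0,0],[0,0,0]],[[0,0,0],[0,0,0]],[[0,0,0],[0,0,0]]], "claw": 0.5}}

```text
time_s: 44.23
eef_pos: [0.4644, -0.2777, 0.127]
tcp_rot: [0.0, 0.998, -0.058, 0.0]
force: [-0.6, 0.7, 1.2]
finger_gap: 0.0455
grasp_force: 0.0
```

Request:
{"method": "move_arm", "body": {"series": [[[0,0,0.5],[0,0,0]],[[0,0,1],[0,0,0]],[[0,0,1],[0,0,0]],[[0,0,1],[0,0,0]],[[0,0,1],[0,0,0]]]}}

```text
time_s: 44.65
eef_pos: [0.4641, -0.2775, 0.2405]
tcp_rot: [0.0, 0.998, -0.058, -0.0]
force: [0.4, -0.2, -0.3]
finger_gap: 0.0463
grasp_force: 0.0
```

Request:
{"method": "move_arm", "body": {"series": [[[0.25,0.5,0.4],[0,0,0.05]],[[0.44,0.91,0],[0,0,0.15]],[[0.44,0.91,0],[0,0,0.15]],[[0.44,0.91,0],[0,0,0.15]],[[0.44,0.91,0],[0,0,0.15]]]}}

```text
time_s: 45.07
eef_pos: [0.5149, -0.1732, 0.2495]
tcp_rot: [0.0, 1.0, -0.024, 0.0]
force: [0.3, 0.7, 0.6]
finger_gap: 0.0462
grasp_force: 0.0
```

Request:
{"method": "move_arm", "body": {"series": [[[0.44,0.91,0],[0,0,0.15]],[[0.44,0.91,0],[0,0,0.15]],[[0.44,0.91,0],[0,0,0.15]],[[0.44,0.91,0],[0,0,0.15]],[[0.44,0.91,0],[0,0,0.15]]]}}

```text
time_s: 45.48
eef_pos: [0.57, -0.0591, 0.2494]
tcp_rot: [0.0, 1.0, 0.015, 0.0]
force: [0.6, 1.0, 0.6]
finger_gap: 0.0467
grasp_force: 0.0
```

Request:
{"method": "move_arm", "body": {"series": [[[0.44,0.91,0],[0,0,0.15]],[[0.44,0.91,0],[0,0,0.15]],[[0.44,0.91,0],[0,0,0.15]],[[0.44,0.91,0],[0,0,0.15]],[[0.44,0.91,0],[0,0,0.15]]]}}

```text
time_s: 45.9
eef_pos: [0.625, 0.0546, 0.2493]
tcp_rot: [0.0, 0.999, 0.055, 0.0]
force: [-1.0, 0.2, 0.4]
finger_gap: 0.0466
grasp_force: 0.0
```

Request:
{"method": "move_arm", "body": {"series": [[[0.44,0.91,0],[0,0,0.15]],[[0.44,0.91,0],[0,0,0.15]],[[0.2,0.47,0],[0,0,0.08]],[[0,0,0],[0,0,0]],[[0,0,0],[0,0,0]]]}}

```text
time_s: 46.32
eef_pos: [0.6513, 0.1107, 0.2489]
tcp_rot: [0.0, 0.997, 0.074, -0.0]
force: [-0.4, -0.3, -0.3]
finger_gap: 0.0466
grasp_force: 0.0
```

Request:
{"method": "move_arm", "body": {"series": [[[0,0,0],[0,0,0]],[[0,0,0],[0,0,0]]]}}

```text
time_s: 46.48
eef_pos: [0.6512, 0.1093, 0.2496]
tcp_rot: [0.0, 0.997, 0.073, -0.0]
force: [0.6, -0.3, -0.6]
finger_gap: 0.0464
grasp_force: 0.0
```

Request:
{"method": "move_arm", "body": {"series": [[[0.02,0.12,-0.4],[0,0,0.02]],[[0,0,-0.7],[0,0,0]],[[0,0,-0.8],[0,0,0]],[[0,0,-0.8],[0,0,0]],[[0,0,-0.7],[0,0,0]]]}}

```text
time_s: 46.9
eef_pos: [0.6513, 0.113, 0.1626]
tcp_rot: [-0.0, 0.997, 0.074, -0.001]
force: [-0.6, 0.9, -1.2]
finger_gap: 0.0464
grasp_force: 0.0
```

Request:
{"method": "move_arm", "body": {"series": [[[0,0,-0.6],[0,0,0]],[[0,0,-0.5],[0,0,0]],[[0,0,-0.35],[0,0,0]],[[0,0,-0.15],[0,0,0]],[[0,0,0],[0,0,0]]]}}

```text
time_s: 47.32
eef_pos: [0.6513, 0.1134, 0.1233]
tcp_rot: [-0.0, 0.997, 0.075, -0.001]
force: [0.7, 0.3, -0.0]
finger_gap: 0.0462
grasp_force: 0.0
```

Request:
{"method": "move_arm", "body": {"series": [[[0,0,0],[0,0,0]],[[0,0,0],[0,0,0]],[[0,0,0],[0,0,0]]]}}

```text
time_s: 47.57
eef_pos: [0.6527, 0.1138, 0.1255]
tcp_rot: [0.0, 0.997, 0.075, 0.001]
force: [0.1, 0.5, 1.0]
finger_gap: 0.0462
grasp_force: 0.0
```

Request:
{"method": "move_arm", "body": {"series": [[[0,0,0],[0,0,0]],[[0,0,0],[0,0,0]],[[0,0,0],[0,0,0]],[[0,0,0],[0,0,0]],[[0,0,0],[0,0,0]]], "claw": 0, "grip_force": 35}}

```text
time_s: 47.98
eef_pos: [0.6522, 0.1137, 0.1247]
tcp_rot: [0.0, 0.997, 0.075, 0.0]
force: [0.3, -1.2, 1.5]
finger_gap: 0.0255
grasp_force: 35.0
```

Request:
{"method": "move_arm", "body": {"series": [[[0,0,0],[0,0,0]],[[0,0,0.2],[0,0,0]],[[0,0,0.2],[0,0,0]],[[0,0,0.18],[0,0,0]],[[0,0,0],[0,0,0]]]}}

```text
time_s: 48.4
eef_pos: [0.6521, 0.1137, 0.14]
tcp_rot: [0.0, 0.997, 0.075, 0.0]
force: [1.4, -1.2, -1.9]
finger_gap: 0.0253
grasp_force: 35.0
```

Request:
{"method": "move_arm", "body": {"series": [[[0,0,0],[0,0,0]],[[0,0,0],[0,0,0]]]}}

```text
time_s: 48.57
eef_pos: [0.6521, 0.1137, 0.1389]
tcp_rot: [0.0, 0.997, 0.075, 0.0]
force: [1.6, -0.3, -2.4]
finger_gap: 0.0251
grasp_force: 35.0
```

Request:
{"method": "move_arm", "body": {"series": [[[-0.03,0.18,0],[0,0,0]],[[-0.05,0.34,0],[0,0,0]],[[-0.06,0.4,0],[0,0,0]],[[-0.05,0.3,0],[0,0,0]],[[-0.03,0.15,0],[0,0,0]]]}}

```text
time_s: 48.98
eef_pos: [0.6469, 0.1499, 0.1391]
tcp_rot: [-0.0, 0.997, 0.076, 0.001]
force: [6.1, -9.7, -3.4]
finger_gap: 0.0254
grasp_force: 35.0
```

Request:
{"method": "move_arm", "body": {"series": [[[0,0,0],[0,0,0]],[[0,0,0],[0,0,0]],[[0,0,-0.2],[0,0,0]],[[0,0,-0.2],[0,0,0]],[[0,0,-0.18],[0,0,0]]]}}

```text
time_s: 49.4
eef_pos: [0.6471, 0.1488, 0.1242]
tcp_rot: [-0.0, 0.997, 0.075, 0.001]
force: [4.6, 2.2, 16.8]
finger_gap: 0.0252
grasp_force: 35.0
```

Request:
{"method": "move_arm", "body": {"series": [[[0,0,0],[0,0,0]],[[0,0,0],[0,0,0]],[[0,0,0],[0,0,0]]]}}

```text
time_s: 49.65
eef_pos: [0.6471, 0.1485, 0.1247]
tcp_rot: [-0.0, 0.997, 0.075, 0.001]
force: [4.8, 1.3, 1.0]
finger_gap: 0.0256
grasp_force: 35.0
```

Request:
{"method": "move_arm", "body": {"series": [[[0,0,0],[0,0,0]],[[0,0,0],[0,0,0]],[[0,0,0],[0,0,0]],[[0,0,0],[0,0,0]]], "claw": 0.5}}

```text
time_s: 49.98
eef_pos: [0.6457, 0.1479, 0.1239]
tcp_rot: [0.0, 0.997, 0.075, -0.001]
force: [-0.4, 0.5, -0.0]
finger_gap: 0.0452
grasp_force: 0.0
```

Request:
{"method": "move_arm", "body": {"series": [[[0,0,0.6],[0,0,0]],[[0,0,1],[0,0,0]],[[0,0,1],[0,0,0]],[[0,0,1],[0,0,0]],[[0,0,1],[0,0,0]]]}}

```text
time_s: 50.4
eef_pos: [0.6459, 0.1479, 0.2402]
tcp_rot: [0.0, 0.997, 0.075, -0.001]
force: [0.2, -0.2, 0.4]
finger_gap: 0.0467
grasp_force: 0.0
```

Request:
{"method": "move_arm", "body": {"series": [[[-0.2,-0.45,0.4],[0,0,0]],[[-0.405,-0.95,0],[0,0,-0.14]],[[-0.405,-0.95,0],[0,0,-0.14]],[[-0.405,-0.95,0],[0,0,-0.14]],[[-0.405,-0.95,0],[0,0,-0.14]]]}}

```text
time_s: 50.82
eef_pos: [0.5993, 0.0402, 0.2484]
tcp_rot: [0.0, 0.999, 0.046, -0.001]
force: [0.3, -0.4, -0.4]
finger_gap: 0.0464
grasp_force: 0.0
```

Request:
{"method": "move_arm", "body": {"series": [[[-0.405,-0.95,0],[0,0,-0.14]],[[-0.405,-0.95,0],[0,0,-0.14]],[[-0.405,-0.95,0],[0,0,-0.14]],[[-0.405,-0.95,0],[0,0,-0.14]],[[-0.405,-0.95,0],[0,0,-0.14]]]}}

```text
time_s: 51.23
eef_pos: [0.5485, -0.0784, 0.2484]
tcp_rot: [-0.0, 1.0, 0.009, -0.001]
force: [1.0, -0.1, -0.3]
finger_gap: 0.0464
grasp_force: 0.0
```

Request:
{"method": "move_arm", "body": {"series": [[[-0.405,-0.95,0],[0,0,-0.14]],[[-0.405,-0.95,0],[0,0,-0.14]],[[-0.405,-0.95,0],[0,0,-0.14]],[[-0.405,-0.95,0],[0,0,-0.14]],[[-0.405,-0.95,0],[0,0,-0.14]]]}}

```text
time_s: 51.65
eef_pos: [0.4978, -0.1969, 0.2485]
tcp_rot: [-0.0, 1.0, -0.028, -0.001]
force: [0.1, 0.4, -0.5]
finger_gap: 0.0465
grasp_force: 0.0
```

Request:
{"method": "move_arm", "body": {"series": [[[-0.405,-0.95,0],[0,0,-0.14]],[[-0.405,-0.95,0],[0,0,-0.14]],[[-0.405,-0.95,0],[0,0,-0.14]],[[-0.2,-0.4,0],[0,0,-0.15]],[[0,0,0],[0,0,0]]]}}

```text
time_s: 52.07
eef_pos: [0.4626, -0.2788, 0.2485]
tcp_rot: [-0.0, 0.998, -0.059, -0.001]
force: [0.5, -0.7, 0.3]
finger_gap: 0.0466
grasp_force: 0.0
```

Request:
{"method": "move_arm", "body": {"series": [[[0,0,0],[0,0,0]],[[0,0,0],[0,0,0]],[[0,0,0],[0,0,0]]]}}

```text
time_s: 52.32
eef_pos: [0.4648, -0.2756, 0.2494]
tcp_rot: [-0.0, 0.998, -0.056, 0.0]
force: [0.5, -0.4, -0.5]
finger_gap: 0.0466
grasp_force: 0.0
```

```bash
python3 - <<'E'
from h import *
st(); plugs(.144); dark(.144,'t10.png')
E
```

```text
t 52.32 pos [ 0.4648 -0.2756  0.2494] yaw_x -0.113 gap 0.0466 F [ 0.5 -0.4 -0.5] g 0.0
mould 0 [144.8 178.4] [145. 144. 143.]
mould 1 [160.2 176.1] [145. 145. 144.]
mould 2 [175.7 173.9] [150. 150. 149.]
mould 3 [191.2 171.6] [154. 145. 130.]
dark [180 186  38  31 652] [198.9 197.9]
dark [155 138  13  16 167] [161.1 145.7]
dark [144 168  21  19 102] [153.6 176.7]
dark [160 166  20  19  90] [169.  174.7]
knob exp [161.2 145.7] handle exp [198.6 210.4]
```

Everything is in place. Fetch the dowel for mould 3.

Request:
{"method": "move_arm", "body": {"series": [[[-0.02,-0.04,-0.4],[0,0,-0.02]],[[0,0,-0.8],[0,0,0]],[[0,0,-0.9],[0,0,0]],[[0,0,-0.9],[0,0,0]],[[0,0,-0.8],[0,0,0]]]}}

```text
time_s: 52.83
eef_pos: [0.4636, -0.277, 0.1525]
tcp_rot: [-0.0, 0.998, -0.058, -0.0]
force: [0.6, 0.1, -0.8]
finger_gap: 0.0463
grasp_force: 0.0
```

Request:
{"method": "move_arm", "body": {"series": [[[0,0,-0.6],[0,0,0]],[[0,0,-0.35],[0,0,0]],[[0,0,-0.15],[0,0,0]],[[0,0,0],[0,0,0]],[[0,0,0],[0,0,0]]]}}

```text
time_s: 53.25
eef_pos: [0.4643, -0.2781, 0.1274]
tcp_rot: [0.0, 0.998, -0.058, 0.0]
force: [0.4, 0.6, 1.1]
finger_gap: 0.0462
grasp_force: 0.0
```

Request:
{"method": "move_arm", "body": {"series": [[[0,0,0],[0,0,0]],[[0,0,0],[0,0,0]],[[0,0,0],[0,0,0]],[[0,0,0],[0,0,0]],[[0,0,0],[0,0,0]]], "claw": 0, "grip_force": 40}}

```text
time_s: 53.67
eef_pos: [0.4643, -0.2781, 0.1276]
tcp_rot: [0.0, 0.998, -0.058, 0.001]
force: [0.2, 1.4, 3.3]
finger_gap: 0.0267
grasp_force: 40.0
```

Request:
{"method": "move_arm", "body": {"series": [[[0,0,0],[0,0,0]],[[0,0,0],[0,0,0]]]}}

```text
time_s: 53.83
eef_pos: [0.4643, -0.2781, 0.1275]
tcp_rot: [0.0, 0.998, -0.058, 0.001]
force: [0.2, 1.9, 5.4]
finger_gap: 0.0267
grasp_force: 40.0
```

Request:
{"method": "move_arm", "body": {"series": [[[0,0,0.4],[0,0,0]],[[0,0,0.8],[0,0,0]],[[0,0,0.8],[0,0,0]],[[0,0,0.8],[0,0,0]],[[0,0,0.8],[0,0,0]]]}}

```text
time_s: 54.25
eef_pos: [0.4633, -0.2782, 0.2177]
tcp_rot: [0.0, 0.998, -0.058, -0.001]
force: [0.9, -0.9, -1.3]
finger_gap: 0.0271
grasp_force: 40.0
```

Request:
{"method": "move_arm", "body": {"series": [[[0,0,0.8],[0,0,0]],[[0,0,0.8],[0,0,0]],[[0,0,0.6],[0,0,0]],[[0,0,0.3],[0,0,0]],[[0,0,0],[0,0,0]]]}}

```text
time_s: 54.67
eef_pos: [0.4644, -0.2785, 0.2813]
tcp_rot: [0.001, 0.998, -0.058, 0.001]
force: [1.4, 0.6, -1.5]
finger_gap: 0.0267
grasp_force: 40.0
```

Request:
{"method": "move_arm", "body": {"series": [[[0.17,0.55,0],[0,0,0]],[[0.32,0.9,0],[0,0,0]],[[0.32,0.9,0],[0,0,0]],[[0.32,0.9,0],[0,0,0]],[[0.32,0.9,0],[0,0,0]]]}}

```text
time_s: 55.08
eef_pos: [0.4996, -0.1719, 0.2776]
tcp_rot: [-0.001, 0.998, -0.058, -0.001]
force: [-0.3, -0.5, -1.6]
finger_gap: 0.0267
grasp_force: 40.0
```

Request:
{"method": "move_arm", "body": {"series": [[[0.32,0.9,0],[0,0,0]],[[0.32,0.9,0],[0,0,0]],[[0.32,0.9,0],[0,0,0]],[[0.32,0.9,0],[0,0,0]],[[0.32,0.9,0],[0,0,0]]]}}

```text
time_s: 55.5
eef_pos: [0.5394, -0.0593, 0.2776]
tcp_rot: [-0.001, 0.998, -0.058, -0.002]
force: [-0.1, 0.1, -1.5]
finger_gap: 0.0267
grasp_force: 40.0
```

Request:
{"method": "move_arm", "body": {"series": [[[0.32,0.9,0],[0,0,0]],[[0.32,0.9,0],[0,0,0]],[[0.32,0.9,0],[0,0,0]],[[0.32,0.9,0],[0,0,0]],[[0.32,0.9,0],[0,0,0]]]}}

```text
time_s: 55.92
eef_pos: [0.5792, 0.053, 0.2775]
tcp_rot: [-0.0, 0.998, -0.058, -0.002]
force: [0.2, 0.3, -1.0]
finger_gap: 0.0265
grasp_force: 40.0
```

Request:
{"method": "move_arm", "body": {"series": [[[0.32,0.9,0],[0,0,0]],[[0.19,0.48,0],[0,0,0]],[[0,0,0],[0,0,0]],[[0,0,0],[0,0,0]],[[0,0,0],[0,0,0]]]}}

```text
time_s: 56.33
eef_pos: [0.5923, 0.0848, 0.2787]
tcp_rot: [0.0, 0.998, -0.058, -0.001]
force: [0.9, 1.0, -1.0]
finger_gap: 0.0266
grasp_force: 40.0
```

Request:
{"method": "move_arm", "body": {"series": [[[0,0,0],[0,0,0]],[[0,0,0],[0,0,0]]]}}

```text
time_s: 56.5
eef_pos: [0.5927, 0.0842, 0.2794]
tcp_rot: [0.0, 0.998, -0.059, -0.0]
force: [-0.1, -0.2, -0.9]
finger_gap: 0.0266
grasp_force: 40.0
```

Request:
{"method": "move_arm", "body": {"series": [[[0.03,0,-0.3],[0,0,0]],[[0,0,-0.4],[0,0,0]],[[0,0,-0.4],[0,0,0]],[[0,0,-0.4],[0,0,0]],[[0,0,-0.2],[0,0,0]]]}}

```text
time_s: 56.92
eef_pos: [0.5927, 0.085, 0.2345]
tcp_rot: [0.0, 0.998, -0.058, -0.002]
force: [-0.1, -0.2, 2.9]
finger_gap: 0.0267
grasp_force: 40.0
```

Request:
{"method": "move_arm", "body": {"series": [[[0,0,-0.3],[0,0,0]],[[0,0,-0.3],[0,0,0]],[[0,0,-0.3],[0,0,0]],[[0,0,-0.3],[0,0,0]],[[0,0,-0.3],[0,0,0]]]}}

```text
time_s: 57.33
eef_pos: [0.5936, 0.0853, 0.1986]
tcp_rot: [-0.0, 0.998, -0.058, -0.0]
force: [-0.2, -1.0, -0.6]
finger_gap: 0.0267
grasp_force: 40.0
```

Request:
{"method": "move_arm", "body": {"series": [[[0,0,-0.25],[0,0,0]],[[0,0,-0.15],[0,0,0]],[[0,0,-0.05],[0,0,0]],[[0,0,0],[0,0,0]],[[0,0,0],[0,0,0]]]}}

```text
time_s: 57.75
eef_pos: [0.5936, 0.0854, 0.188]
tcp_rot: [-0.0, 0.998, -0.058, -0.0]
force: [-0.4, -0.6, -2.3]
finger_gap: 0.0265
grasp_force: 40.0
```

Request:
{"method": "move_arm", "body": {"series": [[[0,0,0.5],[0,0,0]],[[0,0,0.8],[0,0,0]],[[0,0,0.9],[0,0,0]],[[0,0,0.9],[0,0,0]],[[0,0,0.6],[0,0,0]]]}}

```text
time_s: 58.17
eef_pos: [0.5944, 0.0856, 0.2836]
tcp_rot: [-0.0, 0.998, -0.058, 0.002]
force: [1.0, 0.4, -1.5]
finger_gap: 0.0262
grasp_force: 40.0
```

Request:
{"method": "move_arm", "body": {"series": [[[-0.17,-0.55,0],[0,0,0]],[[-0.32,-0.9,0],[0,0,0]],[[-0.32,-0.9,0],[0,0,0]],[[-0.32,-0.9,0],[0,0,0]],[[-0.32,-0.9,0],[0,0,0]]]}}

```text
time_s: 58.58
eef_pos: [0.5563, -0.0196, 0.2799]
tcp_rot: [-0.0, 0.998, -0.058, -0.0]
force: [0.3, 0.6, -2.2]
finger_gap: 0.0265
grasp_force: 40.0
```

Request:
{"method": "move_arm", "body": {"series": [[[-0.32,-0.9,0],[0,0,0]],[[-0.32,-0.9,0],[0,0,0]],[[-0.32,-0.9,0],[0,0,0]],[[-0.32,-0.9,0],[0,0,0]],[[-0.32,-0.9,0],[0,0,0]]]}}

```text
time_s: 59.0
eef_pos: [0.5162, -0.1322, 0.28]
tcp_rot: [-0.0, 0.998, -0.058, -0.0]
force: [-0.3, 0.5, -1.5]
finger_gap: 0.0267
grasp_force: 40.0
```

Request:
{"method": "move_arm", "body": {"series": [[[-0.32,-0.9,0],[0,0,0]],[[-0.32,-0.9,0],[0,0,0]],[[-0.32,-0.9,0],[0,0,0]],[[-0.32,-0.9,0],[0,0,0]],[[-0.32,-0.9,0],[0,0,0]]]}}

```text
time_s: 59.42
eef_pos: [0.4761, -0.2446, 0.28]
tcp_rot: [-0.0, 0.998, -0.058, -0.0]
force: [0.6, -0.6, -1.8]
finger_gap: 0.0265
grasp_force: 40.0
```

Request:
{"method": "move_arm", "body": {"series": [[[-0.32,-0.9,0],[0,0,0]],[[-0.21,-0.48,0],[0,0,0]],[[0,0,0],[0,0,0]],[[0,0,0],[0,0,0]],[[0,0,0],[0,0,0]]]}}

```text
time_s: 59.83
eef_pos: [0.4641, -0.2771, 0.2804]
tcp_rot: [-0.001, 0.998, -0.058, -0.0]
force: [-0.2, -1.1, -0.9]
finger_gap: 0.0265
grasp_force: 40.0
```

Request:
{"method": "move_arm", "body": {"series": [[[0,0,0],[0,0,0]],[[0,0,0],[0,0,0]],[[0,0,0],[0,0,0]]]}}

```text
time_s: 60.08
eef_pos: [0.4645, -0.2771, 0.2807]
tcp_rot: [-0.0, 0.998, -0.058, 0.0]
force: [-0.8, 0.6, -1.8]
finger_gap: 0.0267
grasp_force: 40.0
```

```bash
python3 - <<'E'
from h import *
st(); plugs(.144); dark(.144,'t11.png')
E
```

```text
t 60.08 pos [ 0.4645 -0.2771  0.2807] yaw_x -0.115 gap 0.0267 F [-0.8  0.6 -1.8] g 39.99978303909302
mould 0 [144.8 178.4] [144. 144. 142.]
mould 1 [160.2 176.1] [144. 145. 143.]
mould 2 [175.7 173.9] [149. 149. 149.]
mould 3 [191.2 171.6] [50. 49. 46.]
dark [173 187  38  27 443] [190.5 198.3]
dark [175 164  27  19 237] [190.2 173.8]
dark [155 138  13  16 167] [161.1 145.8]
dark [144 168  20  19 102] [153.4 177. ]
knob exp [161.2 145.7] handle exp [198.6 210.4]
```

Mould 3 is empty, but the tub blob shifted about 7 px (+y, ~17 mm), so it was knocked. First hang the dowel and return the slide. Then I'll look at the tub through the open hole.

Request:
{"method": "move_arm", "body": {"series": [[[0,0,-0.4],[0,0,0]],[[0,0,-0.7],[0,0,0]],[[0,0,-0.8],[0,0,0]],[[0,0,-0.8],[0,0,0]],[[0,0,-0.6],[0,0,0]]]}}

```text
time_s: 60.6
eef_pos: [0.4639, -0.2781, 0.1964]
tcp_rot: [0.0, 0.998, -0.058, -0.0]
force: [-0.4, -0.6, -1.0]
finger_gap: 0.0266
grasp_force: 40.0
```

Request:
{"method": "move_arm", "body": {"series": [[[0,0,-0.6],[0,0,0]],[[0,0,-0.6],[0,0,0]],[[0,0,-0.6],[0,0,0]],[[0,0,-0.5],[0,0,0]],[[0,0,-0.3],[0,0,0]]]}}

```text
time_s: 61.02
eef_pos: [0.4633, -0.277, 0.1309]
tcp_rot: [-0.001, 0.998, -0.058, -0.001]
force: [-0.1, -0.8, -1.4]
finger_gap: 0.0269
grasp_force: 40.0
```

Request:
{"method": "move_arm", "body": {"series": [[[0,0,-0.2],[0,0,0]],[[0,0,-0.04],[0,0,0]],[[0,0,0],[0,0,0]],[[0,0,0],[0,0,0]]]}}

```text
time_s: 61.35
eef_pos: [0.4644, -0.2782, 0.1275]
tcp_rot: [0.0, 0.998, -0.058, 0.0]
force: [-0.5, -0.4, -0.8]
finger_gap: 0.0266
grasp_force: 40.0
```

Request:
{"method": "move_arm", "body": {"series": [[[0,0,0],[0,0,0]],[[0,0,0],[0,0,0]],[[0,0,0],[0,0,0]],[[0,0,0],[0,0,0]]], "claw": 0.5}}

```text
time_s: 61.68
eef_pos: [0.4643, -0.2781, 0.1275]
tcp_rot: [0.0, 0.998, -0.058, 0.0]
force: [-0.0, 0.3, 0.0]
finger_gap: 0.0454
grasp_force: 0.0
```

Request:
{"method": "move_arm", "body": {"series": [[[0,0,0.5],[0,0,0]],[[0,0,1],[0,0,0]],[[0,0,1],[0,0,0]],[[0,0,1],[0,0,0]],[[0,0,1],[0,0,0]]]}}

```text
time_s: 62.1
eef_pos: [0.464, -0.2779, 0.241]
tcp_rot: [0.0, 0.998, -0.058, 0.0]
force: [1.0, -0.7, -0.4]
finger_gap: 0.0465
grasp_force: 0.0
```

Request:
{"method": "move_arm", "body": {"series": [[[0.2,0.45,0.4],[0,0,0]],[[0.405,0.95,0],[0,0,0.14]],[[0.405,0.95,0],[0,0,0.14]],[[0.405,0.95,0],[0,0,0.14]],[[0.405,0.95,0],[0,0,0.14]]]}}

```text
time_s: 62.52
eef_pos: [0.5099, -0.1698, 0.2491]
tcp_rot: [-0.0, 1.0, -0.029, -0.0]
force: [0.3, 0.3, -0.5]
finger_gap: 0.0462
grasp_force: 0.0
```

Request:
{"method": "move_arm", "body": {"series": [[[0.405,0.95,0],[0,0,0.14]],[[0.405,0.95,0],[0,0,0.14]],[[0.405,0.95,0],[0,0,0.14]],[[0.405,0.95,0],[0,0,0.14]],[[0.405,0.95,0],[0,0,0.14]]]}}

```text
time_s: 62.93
eef_pos: [0.5603, -0.0507, 0.2489]
tcp_rot: [-0.0, 1.0, 0.008, -0.0]
force: [0.5, -0.1, -0.1]
finger_gap: 0.0464
grasp_force: 0.0
```

Request:
{"method": "move_arm", "body": {"series": [[[0.405,0.95,0],[0,0,0.14]],[[0.405,0.95,0],[0,0,0.14]],[[0.405,0.95,0],[0,0,0.14]],[[0.405,0.95,0],[0,0,0.14]],[[0.405,0.95,0],[0,0,0.14]]]}}

```text
time_s: 63.35
eef_pos: [0.6107, 0.0681, 0.2488]
tcp_rot: [-0.0, 0.999, 0.045, -0.001]
force: [0.2, -0.2, -0.5]
finger_gap: 0.0466
grasp_force: 0.0
```

Request:
{"method": "move_arm", "body": {"series": [[[0.405,0.95,0],[0,0,0.14]],[[0.405,0.95,0],[0,0,0.14]],[[0.405,0.95,0],[0,0,0.14]],[[0.2,0.4,0],[0,0,0.15]],[[0,0,0],[0,0,0]]]}}

```text
time_s: 63.77
eef_pos: [0.6462, 0.1499, 0.2484]
tcp_rot: [-0.0, 0.997, 0.076, -0.001]
force: [-0.7, -0.1, -0.0]
finger_gap: 0.0462
grasp_force: 0.0
```

Request:
{"method": "move_arm", "body": {"series": [[[0,0,0],[0,0,0]],[[0,0,0],[0,0,0]],[[0,0,0],[0,0,0]]]}}

```text
time_s: 64.02
eef_pos: [0.6459, 0.1457, 0.2497]
tcp_rot: [0.0, 0.997, 0.073, -0.0]
force: [0.2, -0.8, -0.6]
finger_gap: 0.0467
grasp_force: 0.0
```

Request:
{"method": "move_arm", "body": {"series": [[[0.02,0.1,-0.4],[0,0,0.02]],[[0,0,-0.7],[0,0,0]],[[0,0,-0.8],[0,0,0]],[[0,0,-0.8],[0,0,0]],[[0,0,-0.7],[0,0,0]]]}}

```text
time_s: 64.43
eef_pos: [0.6461, 0.1486, 0.1629]
tcp_rot: [0.0, 0.997, 0.074, -0.0]
force: [-0.2, 0.3, -0.1]
finger_gap: 0.0465
grasp_force: 0.0
```

Request:
{"method": "move_arm", "body": {"series": [[[0,0,-0.6],[0,0,0]],[[0,0,-0.5],[0,0,0]],[[0,0,-0.35],[0,0,0]],[[0,0,-0.15],[0,0,0]],[[0,0,0],[0,0,0]]]}}

```text
time_s: 64.85
eef_pos: [0.6461, 0.1491, 0.1235]
tcp_rot: [-0.0, 0.997, 0.075, -0.001]
force: [0.3, 0.3, 0.4]
finger_gap: 0.0462
grasp_force: 0.0
```

Request:
{"method": "move_arm", "body": {"series": [[[0,0,0],[0,0,0]],[[0,0,0],[0,0,0]],[[0,0,0],[0,0,0]]]}}

```text
time_s: 65.1
eef_pos: [0.6474, 0.1496, 0.1258]
tcp_rot: [0.0, 0.997, 0.075, 0.001]
force: [-0.8, -0.7, -0.6]
finger_gap: 0.0466
grasp_force: 0.0
```

Request:
{"method": "move_arm", "body": {"series": [[[0,0,0],[0,0,0]],[[0,0,0],[0,0,0]],[[0,0,0],[0,0,0]],[[0,0,0],[0,0,0]],[[0,0,0],[0,0,0]]], "claw": 0, "grip_force": 35}}

```text
time_s: 65.52
eef_pos: [0.6469, 0.1495, 0.1249]
tcp_rot: [0.0, 0.997, 0.075, 0.0]
force: [0.4, -0.7, 1.6]
finger_gap: 0.0252
grasp_force: 35.0
```

Request:
{"method": "move_arm", "body": {"series": [[[0,0,0],[0,0,0]],[[0,0,0.2],[0,0,0]],[[0,0,0.2],[0,0,0]],[[0,0,0.18],[0,0,0]],[[0,0,0],[0,0,0]]]}}

```text
time_s: 65.93
eef_pos: [0.6469, 0.1495, 0.1402]
tcp_rot: [0.0, 0.997, 0.075, 0.0]
force: [0.0, 0.1, -3.4]
finger_gap: 0.025
grasp_force: 35.0
```

Request:
{"method": "move_arm", "body": {"series": [[[0,0,0],[0,0,0]],[[0,0,0],[0,0,0]]]}}

```text
time_s: 66.1
eef_pos: [0.6468, 0.1495, 0.1391]
tcp_rot: [0.0, 0.997, 0.075, 0.0]
force: [2.5, -0.7, -2.3]
finger_gap: 0.0256
grasp_force: 35.0
```

Request:
{"method": "move_arm", "body": {"series": [[[0.03,-0.2,0],[0,0,0]],[[0.06,-0.4,0],[0,0,0]],[[0.08,-0.55,0],[0,0,0]],[[0.08,-0.55,0],[0,0,0]],[[0.08,-0.55,0],[0,0,0]]]}}

```text
time_s: 66.52
eef_pos: [0.655, 0.0915, 0.139]
tcp_rot: [0.0, 0.997, 0.075, -0.0]
force: [1.6, 1.6, -2.3]
finger_gap: 0.0255
grasp_force: 35.0
```

Request:
{"method": "move_arm", "body": {"series": [[[0.08,-0.55,0],[0,0,0]],[[0.08,-0.55,0],[0,0,0]],[[0.08,-0.55,0],[0,0,0]],[[0.08,-0.55,0],[0,0,0]],[[0.08,-0.55,0],[0,0,0]]]}}

```text
time_s: 66.93
eef_pos: [0.6648, 0.0229, 0.139]
tcp_rot: [-0.0, 0.997, 0.075, -0.0]
force: [-1.6, 1.9, -2.4]
finger_gap: 0.0255
grasp_force: 35.0
```

Request:
{"method": "move_arm", "body": {"series": [[[0.06,-0.4,0],[0,0,0]],[[0.04,-0.25,0],[0,0,0]],[[0.02,-0.11,0],[0,0,0]],[[0,0,0],[0,0,0]],[[0,0,0],[0,0,0]]]}}

```text
time_s: 67.35
eef_pos: [0.6674, 0.0051, 0.1388]
tcp_rot: [0.0, 0.997, 0.075, -0.001]
force: [-3.9, -1.6, -1.8]
finger_gap: 0.0255
grasp_force: 35.0
```

Request:
{"method": "move_arm", "body": {"series": [[[0,0,-0.2],[0,0,0]],[[0,0,-0.2],[0,0,0]],[[0,0,-0.18],[0,0,0]],[[0,0,0],[0,0,0]],[[0,0,0],[0,0,0]]]}}

```text
time_s: 67.77
eef_pos: [0.6673, 0.0058, 0.1249]
tcp_rot: [0.0, 0.997, 0.075, -0.001]
force: [-5.1, -1.4, 0.3]
finger_gap: 0.0257
grasp_force: 35.0
```

Request:
{"method": "move_arm", "body": {"series": [[[0,0,0],[0,0,0]],[[0,0,0],[0,0,0]],[[0,0,0],[0,0,0]],[[0,0,0],[0,0,0]]], "claw": 0.5}}

```text
time_s: 68.1
eef_pos: [0.6689, 0.0059, 0.1252]
tcp_rot: [0.0, 0.997, 0.075, 0.001]
force: [-0.1, -0.0, -0.2]
finger_gap: 0.0449
grasp_force: 0.0
```

Request:
{"method": "move_arm", "body": {"series": [[[0,0,0.6],[0,0,0]],[[0,0,1],[0,0,0]],[[0,0,1],[0,0,0]],[[0,0,1],[0,0,0]],[[0,0,0.8],[0,0,0]]]}}

```text
time_s: 68.52
eef_pos: [0.6688, 0.0057, 0.2371]
tcp_rot: [0.0, 0.997, 0.075, 0.001]
force: [1.6, -0.3, -0.8]
finger_gap: 0.0463
grasp_force: 0.0
```

Request:
{"method": "move_arm", "body": {"series": [[[-0.6,0.3,0.2],[0,0,0]],[[-0.8,0.4,0.2],[0,0,0]],[[-0.8,0.4,0.1],[0,0,0]],[[-0.8,0.4,0],[0,0,0]],[[-0.8,0.4,0],[0,0,0]]]}}

```text
time_s: 68.93
eef_pos: [0.5726, 0.0536, 0.2477]
tcp_rot: [0.0, 0.997, 0.075, 0.001]
force: [0.0, -0.3, -0.5]
finger_gap: 0.0468
grasp_force: 0.0
```

Request:
{"method": "move_arm", "body": {"series": [[[-0.8,0.4,0],[0,0,0]],[[-0.8,0.4,0],[0,0,0]],[[-0.8,0.3,0],[0,0,0]],[[-0.4,0.1,0],[0,0,0]],[[0,0,0],[0,0,0]]]}}

```text
time_s: 69.35
eef_pos: [0.5017, 0.0839, 0.2479]
tcp_rot: [-0.0, 0.997, 0.076, 0.0]
force: [0.9, -0.4, -0.0]
finger_gap: 0.0466
grasp_force: 0.0
```

Request:
{"method": "move_arm", "body": {"series": [[[0,0,0],[0,0,0]],[[0,0,0],[0,0,0]],[[0,0,0],[0,0,0]]]}}

```text
time_s: 69.6
eef_pos: [0.5042, 0.0825, 0.2471]
tcp_rot: [0.0, 0.997, 0.075, 0.0]
force: [0.3, -0.5, -0.6]
finger_gap: 0.0461
grasp_force: 0.0
```

```bash
python3 - <<'E'
from h import *
st()
C=snap('wrist','w12.png',1.8)
np.savez('pics/C12.npz',K=C[0],R=C[1],o=C[2])
dark(0,'t12.png')
print('tub handle now exp pos px wrist',proj('wrist',[.506,.0725,.08],C))
E
```

```text
t 69.60 pos [0.5042 0.0825 0.2471] yaw_x 0.150 gap 0.0461 F [ 0.3 -0.5 -0.6] g 0.0
dark [ 179  161   52   99 2185] [200.8 205.8]
dark [100 220  67  40 864] [123.7 231.9]
dark [170 160  16 100 219] [176.4 206.2]
dark [220 129  11  17 152] [225.1 136.9]
knob exp [225.2 136.3] handle exp [198.6 210.4]
tub handle now exp pos px wrist [267.67957437 180.59732044]
```

View pics/w12.png

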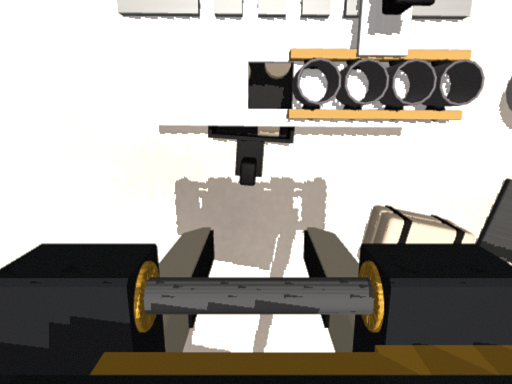

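```bash
python3 - <<'E'
from h import *
d=np.load('pics/C12.npz');C=(d['K'],d['R'],d['o'])
a=ray('w',(210,138),.042,C);b=ray('w',(293,142),.042,C)
h=ray('w',(248,171),.08,C)
y=(a-b)/np.hypot(*(a-b));yaw=np.arctan2(-y[0],y[1]);x=np.array([np.cos(yaw),np.sin(yaw)])
c=(a+b)/2+.05*x
print('rim',a,b,np.hypot(*(a-b)),'yaw',yaw,'handle',h,'centre by rim',c,'by handle',h+.08*x)
for p in [(278,70),(268,131)]:
    w=ray('w',p,.02,C)-c;print(p,w@x,w@y)
im=cv2.imread('pics/raw_w12.png');g=im.max(2)
for r in (168,174,180): print(r,[int(v) for v in g[r,225:275:3]])
for x0 in (215,230,285): print(x0,[int(v) for v in g[120:150:2,x0]])
E
```

```text
rim [0.53555453 0.13889106] [0.54460997 0.0499072 ] 0.08944344064709904 yaw 0.10141586628456564 handle [0.51265304 0.09322563] centre by rim [0.58982534 0.09946124] by handle [0.59224199 0.101325  ]
(278, 70) 0.0248586095083227 -0.02513925704045888
(268, 131) -0.040785741959828266 -0.01782862676269659
168 [164, 163, 164, 158, 22, 12, 24, 24, 25, 28, 12, 23, 40, 165, 163, 164, 163]
174 [163, 164, 164, 156, 28, 10, 21, 21, 21, 22, 11, 22, 57, 164, 165, 164, 164]
180 [91, 91, 109, 165, 166, 21, 19, 20, 20, 20, 98, 166, 163, 165, 165, 122, 96]
215 [163, 164, 163, 32, 7, 4, 4, 19, 25, 81, 150, 165, 165, 163, 164]
230 [163, 164, 164, 52, 10, 8, 9, 6, 26, 34, 98, 164, 164, 164, 164]
285 [168, 167, 165, 95, 7, 9, 8, 23, 23, 8, 26, 36, 97, 150, 164]
```

The tub was knocked to about (.591,.100) with yaw 0.10. The plugs seen at (278,70) and (268,131) are inside it, and the slide is in its first notch. I'll re-centre the tub.

Request:
{"method": "move_arm", "body": {"series": [[[0.3,0.42,-0.3],[0,0,-0.48]],[[0,0,-0.8],[0,0,0]],[[0,0,-0.9],[0,0,0]],[[0,0,-0.9],[0,0,0]],[[0,0,-0.9],[0,0,0]]]}}

```text
time_s: 70.12
eef_pos: [0.5111, 0.0933, 0.151]
tcp_rot: [0.0, 0.999, 0.05, 0.0]
force: [0.1, -0.4, -0.1]
finger_gap: 0.0463
grasp_force: 0.0
```

Request:
{"method": "move_arm", "body": {"series": [[[0,0,-0.9],[0,0,0]],[[0,0,-0.9],[0,0,0]],[[0,0,-0.9],[0,0,0]],[[0,0,-0.8],[0,0,0]],[[0,0,-0.5],[0,0,0]]]}}

```text
time_s: 70.53
eef_pos: [0.5097, 0.0933, 0.0497]
tcp_rot: [-0.0, 0.999, 0.05, -0.002]
force: [-0.2, 0.1, -0.5]
finger_gap: 0.0466
grasp_force: 0.0
```

Request:
{"method": "move_arm", "body": {"series": [[[0,0,-0.25],[0,0,0]],[[0,0,0],[0,0,0]],[[0,0,0],[0,0,0]]]}}

```text
time_s: 70.78
eef_pos: [0.511, 0.0934, 0.046]
tcp_rot: [-0.0, 0.999, 0.05, -0.0]
force: [0.5, 0.2, 0.5]
finger_gap: 0.0465
grasp_force: 0.0
```

Request:
{"method": "move_arm", "body": {"series": [[[0,0,0],[0,0,0]],[[0,0,0],[0,0,0]],[[0,0,0],[0,0,0]],[[0,0,0],[0,0,0]],[[0,0,0],[0,0,0]]], "claw": 0, "grip_force": 20}}

```text
time_s: 71.2
eef_pos: [0.5108, 0.0936, 0.0464]
tcp_rot: [0.0, 0.999, 0.05, 0.0]
force: [-0.7, 1.6, 0.5]
finger_gap: 0.018
grasp_force: 1.2
```

Request:
{"method": "move_arm", "body": {"series": [[[0,0,0],[0,0,0]],[[0,0,0],[0,0,0]],[[0,0,0],[0,0,0]]]}}

```text
time_s: 71.45
eef_pos: [0.5108, 0.0935, 0.0463]
tcp_rot: [0.0, 0.999, 0.05, 0.0]
force: [-0.4, -0.4, 3.4]
finger_gap: 0.0159
grasp_force: 20.0
```

Request:
{"method": "move_arm", "body": {"series": [[[-0.04,-0.1,0],[0,0,0.1]],[[-0.05,-0.24,0],[0,0,0.13]],[[-0.05,-0.25,0],[0,0,0.13]],[[-0.05,-0.2,0],[0,0,0.12]],[[0,-0.05,0],[0,0,0]]]}}

```text
time_s: 71.87
eef_pos: [0.5062, 0.0726, 0.0463]
tcp_rot: [-0.0, 0.997, 0.075, 0.001]
force: [1.3, 4.9, 5.4]
finger_gap: 0.016
grasp_force: 20.0
```

Request:
{"method": "move_arm", "body": {"series": [[[0,0,0],[0,0,0]],[[0,0,0],[0,0,0]],[[0,0,0],[0,0,0]]]}}

```text
time_s: 72.12
eef_pos: [0.5062, 0.0725, 0.0463]
tcp_rot: [0.0, 0.997, 0.075, 0.0]
force: [-0.3, 2.9, 5.8]
finger_gap: 0.0159
grasp_force: 20.0
```

Request:
{"method": "move_arm", "body": {"series": [[[0,0,0],[0,0,0]],[[0,0,0],[0,0,0]],[[0,0,0],[0,0,0]],[[0,0,0],[0,0,0]]], "claw": 0.5}}

```text
time_s: 72.45
eef_pos: [0.5052, 0.0723, 0.0454]
tcp_rot: [0.0, 0.997, 0.075, -0.001]
force: [0.1, -0.0, 0.1]
finger_gap: 0.0378
grasp_force: 0.0
```

Request:
{"method": "move_arm", "body": {"series": [[[0,0,0.3],[0,0,0]],[[-0.1,0,0.8],[0,0,0]],[[-0.2,0,1],[0,0,0]],[[-0.2,0,1],[0,0,0]],[[-0.2,0,1],[0,0,0]]]}}

```text
time_s: 72.87
eef_pos: [0.4877, 0.0725, 0.1497]
tcp_rot: [0.0, 0.997, 0.075, -0.0]
force: [0.2, -0.6, -0.0]
finger_gap: 0.0467
grasp_force: 0.0
```

Request:
{"method": "move_arm", "body": {"series": [[[-0.3,-0.3,1],[0,0,0]],[[-0.4,-0.6,1],[0,0,0]],[[-0.4,-0.8,1],[0,0,0]],[[-0.4,-0.9,0.6],[0,0,0]],[[-0.4,-0.9,0],[0,0,0]]], "claw": 0}}

```text
time_s: 73.28
eef_pos: [0.442, -0.0161, 0.2426]
tcp_rot: [0.001, 0.997, 0.076, 0.003]
force: [-0.1, -1.5, 0.2]
finger_gap: 0.0175
grasp_force: 0.0
```

```bash
python3 - <<'E'
from h import *
st(); dark(0,'t13.png')
t=cv2.imread('pics/raw_t13.png')
# hole, far knob, and peg/dowel check
m=(t.max(2)<60).astype('uint8');m[:,:345]=0;m[:,400:]=0;m[:250]=0;m[290:]=0
n,l,s,c=cv2.connectedComponentsWithStats(m)
for i in np.argsort(-s[1:,4])[:3]+1: print('peg',s[i],c[i].round(1),ray('top',c[i],.15).round(4))
E
```

```text
t 73.28 pos [ 0.442  -0.0161  0.2426] yaw_x 0.151 gap 0.0175 F [-0.1 -1.5  0.2] g 0.0
dark [ 168  186  122   74 2014] [229.2 221.3]
dark [185 163  26  19 178] [196.6 171.7]
dark [219 129  13  17 159] [225. 137.]
dark [215 161  12   9  33] [219.2 163.2]
knob exp [225.2 136.3] handle exp [198.6 210.4]
peg [366 273   9   5  27] [369.5 275.1] [ 0.361  -0.3176]
```

Request:
{"method": "move_arm", "body": {"series": [[[-0.21,-0.92,0],[0,0,-0.17]],[[-0.21,-0.92,0],[0,0,-0.17]],[[-0.21,-0.92,0],[0,0,-0.17]],[[-0.21,-0.92,0],[0,0,-0.17]],[[-0.21,-0.92,0],[0,0,-0.17]]]}}

```text
time_s: 73.75
eef_pos: [0.4139, -0.1308, 0.2387]
tcp_rot: [0.0, 1.0, 0.03, -0.0]
force: [0.3, -0.7, 0.5]
finger_gap: 0.0003
grasp_force: 0.0
```

Request:
{"method": "move_arm", "body": {"series": [[[-0.21,-0.92,0],[0,0,-0.17]],[[-0.21,-0.92,0],[0,0,-0.17]],[[-0.21,-0.92,0],[0,0,-0.17]],[[-0.21,-0.92,0],[0,0,-0.17]],[[-0.21,-0.92,0],[0,0,-0.17]]]}}

```text
time_s: 74.17
eef_pos: [0.3877, -0.2458, 0.2386]
tcp_rot: [-0.0, 1.0, -0.014, -0.0]
force: [1.6, 0.3, -0.2]
finger_gap: 0.0005
grasp_force: 0.0
```

Request:
{"method": "move_arm", "body": {"series": [[[-0.21,-0.92,0],[0,0,-0.17]],[[-0.21,-0.92,0],[0,0,-0.17]],[[-0.21,-0.92,0],[0,0,-0.17]],[[-0.21,-0.92,0],[0,0,-0.17]],[[-0.21,-0.92,0],[0,0,-0.17]]]}}

```text
time_s: 74.58
eef_pos: [0.3614, -0.3608, 0.2385]
tcp_rot: [-0.0, 0.998, -0.059, -0.0]
force: [0.4, -0.3, -0.3]
finger_gap: 0.0006
grasp_force: 0.0
```

Request:
{"method": "move_arm", "body": {"series": [[[0,0,0],[0,0,0]],[[0,0,0],[0,0,0]],[[0,0,0],[0,0,0]],[[0,0,0],[0,0,0]]]}}

```text
time_s: 74.92
eef_pos: [0.3622, -0.3589, 0.2385]
tcp_rot: [-0.0, 0.998, -0.058, -0.0]
force: [-0.7, -0.1, 0.3]
finger_gap: 0.0004
grasp_force: 0.0
```

Request:
{"method": "move_arm", "body": {"series": [[[0,0,-0.8],[0,0,0]],[[0,0,-1],[0,0,0]],[[0,0,-1],[0,0,0]],[[0,0,-1],[0,0,0]],[[0,0,-0.54],[0,0,0]]]}}

```text
time_s: 75.33
eef_pos: [0.3616, -0.3575, 0.1276]
tcp_rot: [-0.001, 0.998, -0.058, -0.001]
force: [-1.0, 0.3, -0.9]
finger_gap: 0.0006
grasp_force: 0.0
```

Request:
{"method": "move_arm", "body": {"series": [[[0,0,0],[0,0,0]],[[0,0.2,0],[0,0,0]],[[0,0.3,0],[0,0,0]],[[0,0.35,0],[0,0,0]],[[0.05,0.35,0],[0,0,0]]]}}

```text
time_s: 75.75
eef_pos: [0.3636, -0.3295, 0.1312]
tcp_rot: [0.001, 0.998, -0.058, 0.001]
force: [-0.3, -0.2, -0.8]
finger_gap: 0.0005
grasp_force: 0.3
```

Request:
{"method": "move_arm", "body": {"series": [[[0.05,0.35,0],[0,0,0]],[[0.1,0.35,0],[0,0,0]],[[0.1,0.35,0],[0,0,0]],[[0.15,0.35,0],[0,0,0]],[[0.15,0.35,0],[0,0,0]]]}}

```text
time_s: 76.17
eef_pos: [0.3775, -0.2854, 0.1301]
tcp_rot: [0.0, 0.998, -0.058, 0.0]
force: [1.1, -1.9, 0.8]
finger_gap: 0.0007
grasp_force: 0.8
```

Request:
{"method": "move_arm", "body": {"series": [[[0.1,0.2,0],[0,0,0]],[[0,0,0],[0,0,0]],[[0,0,0],[0,0,0]]]}}

```text
time_s: 76.42
eef_pos: [0.3796, -0.2807, 0.1298]
tcp_rot: [-0.0, 0.998, -0.058, -0.0]
force: [-0.6, 0.3, 0.2]
finger_gap: 0.0007
grasp_force: 0.0
```

```bash
cat >> h.py <<'E'
def peg(name):
    t=bot.read_camera('top')[:,:,::-1];cv2.imwrite('pics/raw_'+name,t)
    H=np.array([.4382,-.3072]);best=[]
    g=cv2.GaussianBlur(t.max(2),(3,3),0)
    for a in np.arange(78,200,3):
        r=np.deg2rad(a);p=H+.08*np.array([np.cos(r),np.sin(r)])
        v=[]
        for z in (.15,.13):
            u=np.round(proj('top',[*p,z])).astype(int);v.append(int(g[u[1],u[0]]))
        best.append((a,v))
    print(best)
E
python3 - <<'E'
from h import *
st();peg('t14.png')
E
```

```text
t 76.42 pos [ 0.3796 -0.2807  0.1298] yaw_x -0.116 gap 0.0007 F [-0.6  0.3  0.2] g 0.0
[(np.int64(78), [69, 100]), (np.int64(81), [53, 53]), (np.int64(84), [52, 51]), (np.int64(87), [54, 53]), (np.int64(90), [114, 117]), (np.int64(93), [151, 152]), (np.int64(96), [152, 152]), (np.int64(99), [151, 152]), (np.int64(102), [120, 143]), (np.int64(105), [90, 77]), (np.int64(108), [54, 55]), (np.int64(111), [52, 56]), (np.int64(114), [52, 53]), (np.int64(117), [53, 53]), (np.int64(120), [52, 52]), (np.int64(123), [69, 52]), (np.int64(126), [92, 60]), (np.int64(129), [98, 84]), (np.int64(132), [88, 97]), (np.int64(135), [52, 88]), (np.int64(138), [40, 52]), (np.int64(141), [37, 40]), (np.int64(144), [38, 37]), (np.int64(147), [43, 38]), (np.int64(150), [59, 43]), (np.int64(153), [60, 53]), (np.int64(156), [61, 60]), (np.int64(159), [76, 61]), (np.int64(162), [45, 76]), (np.int64(165), [36, 64]), (np.int64(168), [40, 35]), (np.int64(171), [42, 40]), (np.int64(174), [42, 42]), (np.int64(177), [42, 42]), (np.int64(180), [42, 42]), (np.int64(183), [42, 41]), (np.int64(186), [41, 43]), (np.int64(189), [42, 42]), (np.int64(192), [41, 42]), (np.int64(195), [43, 43]), (np.int64(198), [43, 43])]
```

Request:
{"method": "move_arm", "body": {"series": [[[0,-0.3,0],[0,0,0]],[[-0.5,0,0],[0,0,0]],[[-0.6,0,0],[0,0,0]],[[-0.3,0.3,0],[0,0,0]],[[0,0.6,0],[0,0,0]]]}}

```text
time_s: 76.88
eef_pos: [0.3428, -0.2667, 0.1297]
tcp_rot: [-0.0, 0.998, -0.06, -0.0]
force: [-0.0, -0.1, 0.1]
finger_gap: 0.0008
grasp_force: 0.0
```

Request:
{"method": "move_arm", "body": {"series": [[[0,0.6,0],[0,0,0]],[[0,0.2,0],[0,0,0]],[[0,0,0],[0,0,0]],[[0,0,0],[0,0,0]]]}}

```text
time_s: 77.22
eef_pos: [0.3451, -0.2457, 0.1302]
tcp_rot: [0.0, 0.998, -0.057, 0.0]
force: [0.2, 0.3, 0.3]
finger_gap: 0.0004
grasp_force: 0.0
```

```bash
python3 - <<'E'
from h import *
st();C=snap('wrist','w15.png');im=cv2.imread('pics/raw_w15.png');g=im.max(2)
H=np.array([.4382,-.3072])
for a in range(80,172,4):
    r=np.deg2rad(a);p=H+.08*np.array([np.cos(r),np.sin(r)]);o=[a]
    for z in (.153,.135):
        u=proj('wrist',[*p,z],C).round().astype(int)
        o+=[u.tolist(), int(g[u[1],u[0]]) if 0<=u[1]<384 and 0<=u[0]<512 else None]
    print(o)
E
```

```text
t 77.22 pos [ 0.3451 -0.2457  0.1302] yaw_x -0.115 gap 0.0004 F [0.2 0.3 0.3] g 0.0
[80, [179, 11], 140, [188, 23], 144]
[84, [180, 27], 39, [189, 37], 73]
[88, [181, 43], 142, [190, 51], 145]
[92, [184, 58], 98, [192, 64], 146]
[96, [187, 73], 142, [195, 77], 92]
[100, [191, 87], 167, [199, 90], 92]
[104, [196, 101], 162, [203, 102], 96]
[108, [202, 114], 168, [208, 113], 167]
[112, [208, 126], 167, [214, 125], 168]
[116, [216, 138], 167, [220, 135], 167]
[120, [223, 149], 168, [227, 145], 167]
[124, [232, 159], 168, [235, 154], 168]
[128, [241, 169], 167, [243, 163], 167]
[132, [251, 178], 167, [251, 171], 167]
[136, [261, 186], 73, [260, 178], 127]
[140, [271, 193], 25, [270, 185], 6]
[144, [282, 200], 22, [280, 190], 22]
[148, [293, 205], 97, [290, 196], 31]
[152, [305, 210], 96, [300, 200], 154]
[156, [317, 214], 168, [311, 204], 97]
[160, [329, 217], 167, [321, 207], 98]
[164, [341, 220], 99, [332, 209], 98]
[168, [353, 221], 97, [344, 210], 99]
```

The peg is at ~141°, as planned. Push it shut.

Request:
{"method": "move_arm", "body": {"series": [[[0.3,-0.2,0],[0,0,0]],[[0.35,0,0],[0,0,0]],[[0.35,0.1,0],[0,0,0]],[[0.35,0.15,0],[0,0,0]],[[0.35,0.15,0],[0,0,0]]]}}

```text
time_s: 77.68
eef_pos: [0.3858, -0.239, 0.1285]
tcp_rot: [-0.002, 0.998, -0.058, -0.003]
force: [-1.4, 0.9, -0.6]
finger_gap: 0.0004
grasp_force: 0.8
```

Request:
{"method": "move_arm", "body": {"series": [[[0.35,0.15,0],[0,0,0]],[[0.35,0.15,0],[0,0,0]],[[0.35,0.1,0],[0,0,0]],[[0.3,0.1,0],[0,0,0]],[[0.25,0,0],[0,0,0]]]}}

```text
time_s: 78.1
eef_pos: [0.4257, -0.2294, 0.1297]
tcp_rot: [0.001, 0.998, -0.058, -0.002]
force: [-2.2, -0.7, -0.5]
finger_gap: 0.0006
grasp_force: 0.8
```

Request:
{"method": "move_arm", "body": {"series": [[[0.2,0,0],[0,0,0]],[[0.15,0,0],[0,0,0]],[[0,0,0],[0,0,0]]]}}

```text
time_s: 78.35
eef_pos: [0.4315, -0.229, 0.1296]
tcp_rot: [0.0, 0.998, -0.057, -0.005]
force: [-20.1, -3.3, 10.3]
finger_gap: 0.0005
grasp_force: 9.8
```

−20 N means it is against its stop. Back off, rise and verify.

Request:
{"method": "move_arm", "body": {"series": [[[-0.3,0,0],[0,0,0]],[[-0.6,0,0],[0,0,0]],[[-0.8,0,0.4],[0,0,0]],[[-0.8,0,0.8],[0,0,0]],[[-0.6,0.3,0.8],[0,0,0]]]}}

```text
time_s: 78.77
eef_pos: [0.3577, -0.2217, 0.1801]
tcp_rot: [-0.0, 0.998, -0.059, -0.0]
force: [0.5, -0.9, -0.1]
finger_gap: 0.0002
grasp_force: 0.0
```

Request:
{"method": "move_arm", "body": {"series": [[[0,0.8,0.8],[0,0,0]],[[0,0.9,0.6],[0,0,0]],[[0,0.9,0],[0,0,0]],[[0,0.9,0],[0,0,0]],[[0,0.9,0],[0,0,0]]]}}

```text
time_s: 79.18
eef_pos: [0.3593, -0.1106, 0.2158]
tcp_rot: [0.0, 0.998, -0.059, 0.002]
force: [1.8, -0.5, 0.4]
finger_gap: 0.0005
grasp_force: 0.0
```

Request:
{"method": "move_arm", "body": {"series": [[[0,0,0],[0,0,0]],[[0,0,0],[0,0,0]],[[0,0,0],[0,0,0]]]}}

```text
time_s: 79.43
eef_pos: [0.3591, -0.1118, 0.2153]
tcp_rot: [0.0, 0.998, -0.058, 0.001]
force: [0.1, -0.4, -1.0]
finger_gap: 0.0003
grasp_force: 0.0
```

```bash
python3 - <<'E'
from h import *
st();t=bot.read_camera('top')[:,:,::-1];cv2.imwrite('pics/raw_t16.png',t)
m=(t.max(2)<58).astype('uint8');w=m.copy();w[:,:310]=0;w[:,380:]=0;w[:195]=0;w[285:]=0
n,l,s,c=cv2.connectedComponentsWithStats(w)
for i in np.argsort(-s[1:,4])[:4]+1:print(s[i],c[i].round(1))
H=np.array([.4382,-.3072])
for a in (83.35,86,90,95):
    r=np.deg2rad(a);p=H+.08*np.array([np.cos(r),np.sin(r)]);print(a,proj('top',[*p,.155]).round(1),proj('top',[*p,.115]).round(1))
u=proj('top',[*(H+.08*np.array([np.cos(1.4547),np.sin(1.4547)])),.135]).round().astype(int)
print(t[u[1]-9:u[1]+8,u[0]-9:u[0]+8].max(2))
# bar line brightness: scan columns between hinge and peg at several points
for f in (.03,.05,.065):
    p=proj('top',[*(H+f*np.array([np.cos(1.4547),np.sin(1.4547)])),.115]);x,y=p.round().astype(int);print(f,p.round(1),t[y-8:y+9,x].max(1))
x,y=352,229;h=cv2.cvtColor(t,cv2.COLOR_BGR2HSV)[y-13:y+12,x-13:x+12];mk=((h[...,0]>8)&(h[...,0]<25)&(h[...,1]>90)).astype('uint8');M=cv2.moments(mk,True);print('dowel',M['m00'],x-13+M['m10']/M['m00'],y-13+M['m01']/M['m00'])
plugs(0);dark(0,'t17.png')
E
```

```text
t 79.43 pos [ 0.3591 -0.1118  0.2153] yaw_x -0.116 gap 0.0003 F [ 0.1 -0.4 -1. ] g 0.0
[310 273  29  12 223] [325.9 279.2]
[327 214   9  13  86] [331.2 220.1]
[324 233   7   7  32] [327.  235.8]
[311 232   4   6  22] [312.5 234.5]
83.35 [329.2 236. ] [325.9 235.5]
86 [329.  237.6] [325.7 237.1]
90 [329.  240.1] [325.7 239.6]
95 [329.1 243.3] [325.8 242.6]
[[117 133 138 137 133 129 127 118 118 113 109 108 108  97  92  79  67]
 [125 140 142 141 139 142 136 131 131 131 132 130 132 124 123 117 111]
 [125 141 137 140 139 138 134 130 132 132 131 131 132 130 130 130 130]
 [108 125 131 134 135 134 132 131 130 130 130 130 130 130 130 130 130]
 [ 86  96 108 113 113 114 117 123 125 128 130 131 130 130 131 131 129]
 [ 97  84  79  79  82  73  82  93  94  98 100 103 103 110 109 118 120]
 [ 93 117 128 124 124 110  78  59  58  55  52  57  60  70  75  82  91]
 [ 74 136 150 150 149 116  71  46  44  51  51  53  74  95  97  80  69]
 [ 78 135 147 149 150  97  46  46  51  54  55  53  73 109 133 131 124]
 [ 91 137 149 149 149  94  43  46  50  53  53  53  54 107 141 149 151]
 [119 140 131 117 115  78  45  4
[... 450 characters left out ...]
8  98  98  99]]
0.03 [347.3 238.1] [116 103  79  76  85  86  82  86 128 146 124  79  73  93  99  99 101]
0.05 [338.7 237.1] [ 92  93  98 116 128 106 108 141 149 150 123  74  72  93  99  97  98]
0.065 [332.3 236.3] [123 130 130 131 109  75  97 133 141 147 127  83  69  91 100  98  94]
dowel 151.0 349.8079470198675 228.52317880794703
mould 0 [206.6 169.3] [134. 134. 134.]
mould 1 [222.1 167.1] [141. 142. 142.]
mould 2 [237.5 164.8] [134. 135. 134.]
mould 3 [252.9 162.6] [141. 141. 141.]
dark [179 186  39  30 536] [197.4 198.6]
dark [185 162  26  20 184] [196.7 171.5]
dark [219 129  13  17 164] [224.9 136.9]
dark [286 223   4  29  69] [287.3 236.4]
knob exp [225.2 136.3] handle exp [198.6 210.4]
```

```bash
python3 -c "
from cell import bot
print(bot.finish_job())"
```

```text
the job is handed in; nothing more can be done
None
```

I handed the job in with moulds 1, 2 and 3 emptied, the slide in its first notch, the dowel hung and the keeper shut at its stop; I saw two plugs in the tub but never saw the third, and I re-centred the tub after it was knocked aside.

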